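Uncap, load and clamp webcams for lens test

TASK

Click the test fixture's T-handle open, take the lens cap off every webcam that still has one and set each cap down flat, open side down, in the cap tray, and stand all three webcams, bare, upright in the bays of the fixture's nest, one to a bay. When all the webcams are loaded and all the caps are in the tray, turn the T-handle back until it clicks past its detent and the jaw has closed fully on them. Leave the other things on the bench where they are.

Things in the scene. Friction and masses are not known exactly. Their poses are not given: they have to be found in the camera images.
- webcam0: A loose webcam standing upright, lens upwards (three alike, each with or without a lens cap): white rounded housing 46 mm (its x) by 52 mm (its y) by 38 mm tall, on top a black lens barrel 36 mm in diameter and 26 mm long, 64 mm tall in all, 0.16 kg. Origin: centre of its underside, z up. Lift it by the two housing faces 46 mm apart.
- cap0: The loose grey lens cap that starts on webcam0 (absent if that webcam is already bare; any cap may go in any cell): round ribbed cup, open below, 48 mm outside diameter, 26 mm tall, cavity 41 mm wide and 22 mm deep, 30 g. Origin: centre of its open rim (underside), z up. On the webcam its rim is 42 mm and its top 68 mm above the webcam's underside; it just lifts off.
- webcam1: A loose webcam standing upright, lens upwards (three alike, each with or without a lens cap): white rounded housing 46 mm (its x) by 52 mm (its y) by 38 mm tall, on top a black lens barrel 36 mm in diameter and 26 mm long, 64 mm tall in all, 0.16 kg. Origin: centre of its underside, z up. Lift it by the two housing faces 46 mm apart.
- cap1: The loose grey lens cap that starts on webcam1 (absent if that webcam is already bare; any cap may go in any cell): round ribbed cup, open below, 48 mm outside diameter, 26 mm tall, cavity 41 mm wide and 22 mm deep, 30 g. Origin: centre of its open rim (underside), z up. On the webcam its rim is 42 mm and its top 68 mm above the webcam's underside; it just lifts off.
- webcam2: A loose webcam standing upright, lens upwards (three alike, each with or without a lens cap): white rounded housing 46 mm (its x) by 52 mm (its y) by 38 mm tall, on top a black lens barrel 36 mm in diameter and 26 mm long, 64 mm tall in all, 0.16 kg. Origin: centre of its underside, z up. Lift it by the two housing faces 46 mm apart.
- cap2: The loose grey lens cap that starts on webcam2 (absent if that webcam is already bare; any cap may go in any cell): round ribbed cup, open below, 48 mm outside diameter, 26 mm tall, cavity 41 mm wide and 22 mm deep, 30 g. Origin: centre of its open rim (underside), z up. On the webcam its rim is 42 mm and its top 68 mm above the webcam's underside; it just lifts off.
- bay0 (a point): Floor of bay 0 of the clamping fixture's nest, 12 mm above the table. Three bays side by side along the point's y, 66 mm apart, each 62 mm wide between thin dividers; a webcam's 46 mm side lies along the point's x. The fence's face is at x = +24 mm, the jaw's at x = -24 mm (clamp closed) or -40 mm (open). Fence, jaw and dividers rise 11 mm above this floor.
- bay1 (a point): Floor of bay 1 of the clamping fixture's nest, 12 mm above the table. Three bays side by side along the point's y, 66 mm apart, each 62 mm wide between thin dividers; a webcam's 46 mm side lies along the point's x. The fence's face is at x = +24 mm, the jaw's at x = -24 mm (clamp closed) or -40 mm (open). Fence, jaw and dividers rise 11 mm above this floor.
- bay2 (a point): Floor of bay 2 of the clamping fixture's nest, 12 mm above the table. Three bays side by side along the point's y, 66 mm apart, each 62 mm wide between thin dividers; a webcam's 46 mm side lies along the point's x. The fence's face is at x = +24 mm, the jaw's at x = -24 mm (clamp closed) or -40 mm (open). Fence, jaw and dividers rise 11 mm above this floor.
- knob_grip (a point): Middle of the clamp's black T-handle, on its upright turning axis, 60 mm above the table: a bar 72 mm long (the point's x), 16 mm thick (y), 28 mm tall (14 mm above and below this point), standing on a round grey boss 48 mm across whose top is 18 mm below this point. 105 mm from bay 0. The point turns with the handle.
- clamp_knob (a joint): Angle of the T-handle: 0 = closed (bar across the row of bays), 1.2 = open, growing counterclockwise seen from above. An over-centre spring detent at 0.6 (0.2 N m holds it at either end) snaps the handle on to the end once it is past; the handle drives the jaw by 16 mm.
- cap_tray_in (a point): Centre of the inner floor (4 mm above the table) of the grey cap tray, which is fixed to the table: 202 mm long (its x) by 70 mm, walls 12 mm tall and 4 mm thick, three cells in a row along x, centres at x = -66, 0 and +66 mm, each about 62 mm square inside.
- screwdriver: Bystander: screwdriver, 170 mm, lying. Origin at its underside.
- brush: Bystander: cleaning brush, 160 mm, lying. Origin at its underside.
- cleaner_bottle: Bystander: cleaner bottle, 56 mm across, 150 mm tall. Origin at its underside.
- solder_spool: Bystander: small spool, 64 mm across, 50 mm tall. Origin at its underside.
- keyboard: Bystander: black and white keyboard, 340 by 130 by 25 mm (its y by x by z). Origin at its underside.
Things that resemble listed ones, but are neither listed nor needed, are in the scene too. Leave any orange or yellow look-alike of the cap0 alone.

How it is judged:
By the outcome, as a careful person would: the job done as asked, in the order asked, and still so for the second after the job is handed in, with the robot touching nothing.
Of cap0, cap1, cap2 only 1 to 3 are there at a start; the rules pass over those that are not, and their reading is None.
At some moment in a run one of webcam0, webcam1, webcam2 may be knocked a few centimetres aside while the robot is not near it.
It also fails if it takes over 208 s, if anything falls off the work surface, if the arm or the gripper's body presses on something with over 40 N, if the wrist force passes 120 N, or if a joint passes its speed limit or range.

ROBOT

A 7-joint arm with a two-finger parallel gripper is mounted at the origin on the work surface. World frame = base frame: x ahead of the robot, y to its left, z up, the work surface at z = 0. Lengths are in mm, angles in rad, forces in N, time in s.
With the tool pointing down it reaches from about 400 to 850 mm from the base axis. Payload 6.9 kg.
Tool frame: the origin (TCP) lies at the very end of the fingers, on their centre line; the grasp point (between the pads) lies grip_point_offset behind it (grip_point_offset is the distance from the TCP to the grasp point, in mm); z points along the fingers, y is the line along which they close (so a half turn about z gives the same grasp; the last joint's range is limited). The gripper opens to 85 mm and grips with 20 to 120 N. Pads are 22 mm wide; open, the fingers measure 114 mm over their backs; the gripper's body (76 mm by 85 mm) begins 54 mm behind the grasp point. The pads swing forward as they close: fully open they stand 13 mm farther back than shut.
Start: joints at [-1.179, 0.507, -0.238, 1.5, 0.126, 1.149, -0.155], TCP at [176.222, 599.63, 200.875] pointing down, gripper open.
Joint ranges: [-3.08, 3.08], [-0.24, 2.05], [-1.43, 1.35], [0, 2.5], [-1.52, 4.66], [0.17, 1.96], [-2.89, 2.89]. Speed limits (rad/s): [2.39, 2.39, 3.14, 3.14, 3.14, 3.14, 3.14].

INTERFACE

Orientations are given as a 3x3 rotation matrix whose columns are the frame's x, y, z axes.
In Python, from rig import get_obs, camera, get_calibration, hand_in, grip_point_offset gives the robot as it stands. The module is installed in compiled form; this text tells all that it offers.
- The arm moves only by the tool send_rows, never from a script. Its arguments are lists of equal length, an entry for each row: "jaw": the opening, from 0 (shut) to 1 (fully open); "offset": the shift along the tool's x, y, z in m, a list of three; "twist": the turn, a rotation vector about the tool's x, y, z in rad, a list of three. In form: {"jaw": [jaw, ...], "offset": [[dx, dy, dz], ...], "twist": [[ax, ay, az], ...]}. A call has 1 to 10 rows; each row shifts and turns the commanded pose from where the row before left it, along the tool's axes as they then stand; what a row does not reach is not made up. A row lasts 1/12 s, in which the tool goes at most 41.7 mm and 7.16 degrees, less where a joint would pass 70% of its speed; a pose out of reach is approached as far as the arm can. A call is refused whole if a number of a shift passes 0.0417 or a number of a turn 0.125, either way. A call with a gripper value outside its range is refused whole. The fingers move at their own pace and stop on an object; "squeeze" is the grip in N (left out, the last holds). Time passes only in rows, so rows that do not move let the fingers close. It gives the time, the measured TCP pose, the force, the opening and the grip force at its end, in the units of the state.
- get_obs(): the state, without advancing time (a new reading comes with each control period).
- camera(name): name is "side" or "top"; returns (picture, depth): 420x560x3 uint8, red, green, blue; 420x560 float32, mm along the optical axis (not along the pixel's ray), 0 where there is no reading.
- get_calibration(name): a dict with "camera_matrix" (3x3 intrinsics, pixels), "xyz" and "attitude" of the camera in the world. Camera axes: x right, y up, looking along -z (the intrinsics and any distortion apply to the point x, -y, -z); pixel columns grow to the right and rows downward; lengths in mm; the calibration is good to about 2 mm. A picture is of the moment at which its call begins. get_calibration takes no time and is no camera call.
- hand_in(): hands the job in; it is judged then, once.
The state is a dict: "time": time; "joint_pos": joint angles; "qd": joint speeds; "effort": joint torques, N m; "tcp_pos": TCP position; "tool_rot": TCP orientation; "wrist_force": force on the tool from outside, world axes, zero at the start; "wrist_torque": the same for the moment, N m; "finger_gap": opening from 0.0 (shut) to 1.0 (fully open); "gripper_force": force on a finger pad.
Only numpy, scipy, OpenCV 4.12 (cv2) and the standard library are available. Lean on these libraries where they do the work, as an engineer would, in place of code of your own. Each camera call takes 0.05 s, during which the arm holds its last target. There are 200 camera calls.

## Working session

There is one attempt and no reset: what is moved stays moved. The work goes in short steps, Python scripts to look and compute and a tool call to move; the robot and the scene stay as the last step left them, time stands still between calls to the robot, and variables do not carry over. Pictures are saved under pics/ and viewed, at most 14 in all, crops included, and the job is handed in when it is done.

Besides the shell and the picture viewer there is one more tool, called after ">>>" by a JSON object that holds its "fn" and its "kwargs". send_rows: Moves the arm, as the interface text tells. Its arguments: {"type":"object","properties":{"jaw":{"type":"array"},"offset":{"type":"array"},"twist":{"type":"array"},"squeeze":{"type":"number"}},"required":["jaw","offset","twist"]}

```bash
mkdir -p pics; cat > h.py <<'E'
import numpy as np,cv2
from rig import *
def cloud(name):
    im,d=camera(name);c=get_calibration(name);K=np.array(c["camera_matrix"]);R=np.array(c["attitude"]);t=np.array(c["xyz"])
    v,u=np.mgrid[:420,:560]
    P=np.stack([(u-K[0,2])/K[0,0]*d,-(v-K[1,2])/K[1,1]*d,-d],-1)
    W=P@R.T+t; W[d==0]=np.nan
    return im,d,W
def save(im,n): cv2.imwrite('pics/'+n,im[:,:,::-1])
E
python3 - <<'E'
from h import *
o=get_obs();print(o["time"],o["tcp_pos"],np.round(o["tool_rot"],3),grip_point_offset,o["finger_gap"])
for n in("top","side"):
    c=get_calibration(n);print(c)
    im,d,W=cloud(n);save(im,n+'0.png');np.save(n+'.npy',W);np.save(n+'im.npy',im)
E
```

```text
0.0 [176.12349096 599.08686883 200.01188241] [[-0.959  0.282 -0.   ]
 [ 0.282  0.959 -0.002]
 [-0.    -0.002 -1.   ]] 18.700000000000003 0.99665784215736
{'camera_matrix': array([[538.03226693,   0.        , 286.39445789],
       [  0.        , 538.03226693, 209.52947265],
       [  0.        ,   0.        ,   1.        ]]), 'xyz': array([ 327.86802537,  -92.02549427, 1323.64835706]), 'attitude': array([[ 0.02000504,  0.98487705, -0.17209587],
       [-0.99972078,  0.02187   ,  0.00894739],
       [ 0.01257582,  0.17186882,  0.98503957]])}
{'camera_matrix': array([[536.46958851,   0.        , 281.6922215 ],
       [  0.        , 536.46958851, 212.35410323],
       [  0.        ,   0.        ,   1.        ]]), 'xyz': array([  519.51234251, -1089.6634879 ,   884.77424043]), 'attitude': array([[ 0.99833616,  0.04286583, -0.03856726],
       [-0.05698015,  0.63082514, -0.77383003],
       [-0.00884167,  0.77474007,  0.63221804]])}
```

View pics/top0.png

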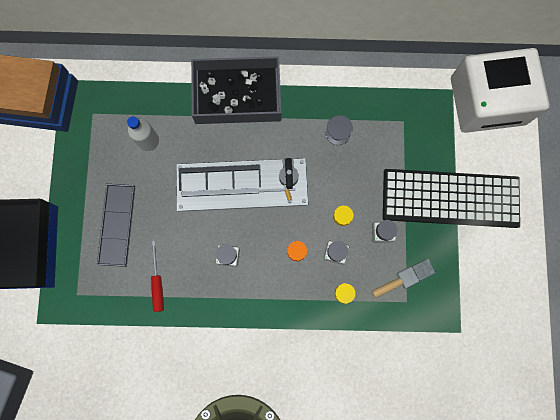

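View pics/side0.png

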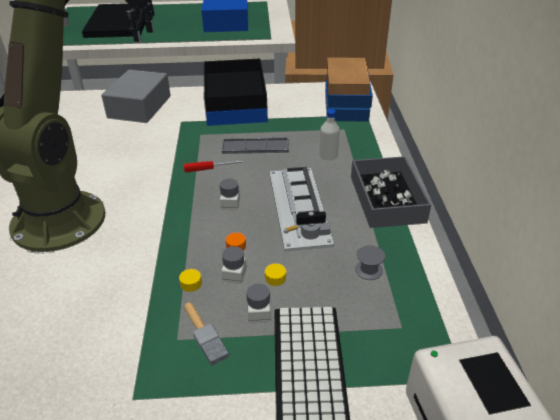

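The scene shows three capped webcams at about (227,255), (337,252) and (386,231). The fixture has its bar across the row at (288,172), so it is closed. The tray is at (116,225). Next I measure them.

```bash
python3 - <<'E'
from h import *
W=np.load('top.npy');im=np.load('topim.npy').astype(int);S=np.load('side.npy');sim=np.load('sideim.npy').astype(int)
def box(u0,u1,v0,v1): return np.s_[v0:v1,u0:u1]
for n,c in dict(A=(227,255),B=(337,252),C=(386,231)).items():
    b=box(c[0]-20,c[0]+20,c[1]-20,c[1]+20);P=W[b].reshape(-1,3);I=im[b].reshape(-1,3)
    t=P[(P[:,2]>62)&(P[:,2]<75)]
    (x,y),r=cv2.minEnclosingCircle(t[:,:2].astype(np.float32))
    w=P[(P[:,2]>30)&(P[:,2]<45)&(I.min(1)>150)]
    print(n,len(t),t[:,2].mean(),t.mean(0)[:2],(x,y),r,cv2.minAreaRect(w[:,:2].astype(np.float32)) if len(w)>3 else len(w))
# knob
b=box(270,308,150,205);P=W[b].reshape(-1,3);I=im[b].reshape(-1,3)
k=P[(P[:,2]>68)&(P[:,2]<82)];print('knob',len(k),k[:,2].mean(),cv2.minAreaRect(k[:,:2].astype(np.float32)))
# tray
b=box(90,145,175,275);P=W[b].reshape(-1,3)
k=P[(P[:,2]>9)&(P[:,2]<20)];print('tray',len(k),k[:,2].mean(),cv2.minAreaRect(k[:,:2].astype(np.float32)))
# fixture profile
b=box(170,312,152,214);P=W[b].reshape(-1,3);k=P[(P[:,2]>7)&(P[:,2]<60)];print('fix',cv2.minAreaRect(k[:,:2].astype(np.float32)))
k=P[(P[:,2]>19.5)&(P[:,2]<28)];print('walls',len(k),cv2.minAreaRect(k[:,:2].astype(np.float32)))
z=np.nan_to_num(W[155:215,172:312,2]);
for r in range(0,60,2): print(r+155,' '.join('%2d'%v for v in z[r,::5]))
big=cv2.resize(im[140:290,170:420].astype(np.uint8),None,fx=3,fy=3,interpolation=cv2.INTER_CUBIC);save(big,'crop0.png')
E
```

```text
A 325 67.6521512749208 [439.3565771   36.19947418] (439.43963623046875, 36.10601806640625) 23.9066219329834 ((439.305908203125, 36.41548156738281), (49.58313751220703, 43.61037063598633), 84.04501342773438)
B 313 67.77684404358001 [ 452.76771504 -225.68860313] (452.8547668457031, -225.65899658203125) 23.504348754882812 ((452.2861633300781, -225.24191284179688), (49.25276184082031, 43.27982711791992), 77.36305236816406)
C 319 67.83508863692663 [ 505.14238529 -341.69848791] (505.5127868652344, -342.0933837890625) 24.153331756591797 ((520.0560302734375, -343.37432861328125), (53.78837203979492, 78.11797332763672), 84.01604461669922)
knob 192 73.17980344718983 ((637.43603515625, -107.03231048583984), (71.77254486083984, 15.880702018737793), 4.070168495178223)
tray 425 11.97136863626487 ((511.8099365234375, 316.577880859375), (78.4838638305664, 203.1227264404297), 86.4185562133789)
fix ((624.125244140625, 17.523269653320312), (153.80116271972656, 344.2488708496094), 2.07338285446167)
walls 853 ((620.587646484375, 8.279083251953125), (112.86344909667969, 309.8675231933594), 3.2423715591430
[... 1944 characters left out ...]
 -5  9 12 17  5 14 14 10  8 13 12 10 15 13  2 11 10 13 13 11 12 18 16  8 33 11 16  9
201 -2 13  7  9 12  5  7 10 10 13  9  5 12 10 13 10  0 11 10  9  9 11 12 15 14 11 14 14
203  5 12  9 12  7 10 12 11 11 14 15 11  8 11 10 12  9 11  7 11 12 14 11  9 14 13 12 13
205  5 13  0 12 17 10 15 10 18  8 13  9  8 11  6 11 12  7 15 14 13 10 12  8  8  6  6  5
207  1 10 14 11  9  9 18  7  5  6 11 17  9 10  9 11 13  8  8  2  0 -2  0  1 -2  4  1  1
209 -3  7 11 11 15  7 12  6  7  5  2  0  0  0  3 -1  2  0  0  1  5 -1  0  0 -4  0 -1 -1
211  1  0 -2 -2  2  2  1  0  3  0  2  1  6  1  2  0 -1  1 -3  1  0  0  3  4  4  0  2  0
213 -2  0  0  1  0  3 -2 -2  2  0  2  0  2  4 -1 -1  0  1  0  5  2  0 -4  0  0  1  0  5
```

View pics/crop0.png

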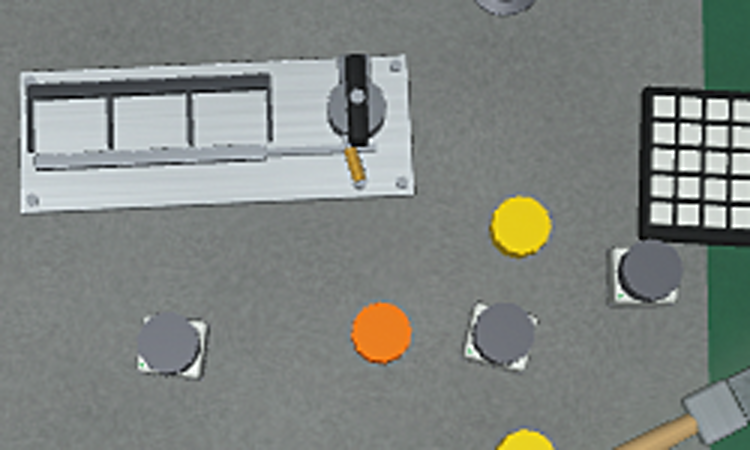

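The dark fence is on the far side and the silver jaw is near the robot. All three webcams carry grey caps.

```bash
cat >> h.py <<'E'
def plan(x,y,z,yaw=None,o=None):
    "from current pose to target TCP, yaw (deg) of tool x; prints total tool-frame shift (m) and turn about tool z"
    o=o or get_obs();R=np.array(o["tool_rot"]);p=np.array(o["tcp_pos"])
    cur=np.degrees(np.arctan2(R[1,0],R[0,0]))
    dy=0 if yaw is None else (yaw-cur+180)%360-180
    d=R.T@(np.array([x,y,z])-p)/1000
    c,s=np.cos(np.radians(dy)),np.sin(np.radians(dy)); R2=np.array([[c,-s,0],[s,c,0],[0,0,1]])@R
    print('yaw %.1f dyaw %.1f tz %.3f'%(cur,dy,-np.radians(dy)),'shift before turn',np.round(d,4),'after turn',np.round(R2.T@(np.array([x,y,z])-p)/1000,4),'tilt',np.round(R[:2,2],3))
E
python3 - <<'E'
from h import *
W=np.load('top.npy');im=np.load('topim.npy').astype(int)
P=W[150:260,375:540].reshape(-1,3);k=P[(P[:,2]>17)&(P[:,2]<32)&(P[:,1]<-330)]
m=((W[...,2]>17)&(W[...,2]<32)).astype(np.uint8);m[:,:378]=0
n,l,s,c=cv2.connectedComponentsWithStats(cv2.morphologyEx(m,cv2.MORPH_OPEN,np.ones((3,3))))
i=1+np.argmax(s[1:,4]);print('kbd',s[i],cv2.boxPoints(cv2.minAreaRect(W[l==i][:,:2].astype(np.float32))))
b=np.s_[215:255,366:400];P=W[b].reshape(-1,3);I=im[b].reshape(-1,3)
w=P[(P[:,2]>31)&(P[:,2]<46)&(I.min(1)>120)&(P[:,0]<535)];print('C',len(w),cv2.minAreaRect(w[:,:2].astype(np.float32)))
plan(637.4,-107,200)
plan(637.4,-107,200,4)
E
```

```text
kbd [476 195  34  18 296] [[ 560.3796  -653.77954]
 [ 601.38324 -655.058  ]
 [ 603.9832  -571.6669 ]
 [ 562.97955 -570.3884 ]]
C 77 ((505.593017578125, -341.69561767578125), (44.577762603759766, 51.449951171875), 1.2892652750015259)
yaw 163.6 dyaw 0.0 tz -0.000 shift before turn [-0.6416 -0.5475  0.001 ] after turn [-0.6416 -0.5475  0.001 ] tilt [-0.    -0.002]
yaw 163.6 dyaw -159.6 tz 2.786 shift before turn [-0.6416 -0.5475  0.001 ] after turn [ 0.4109  0.7366 -0.0011] tilt [-0.    -0.002]
```

>>> {"fn": "send_rows", "kwargs": {"jaw": [1, 1, 1, 1, 1, 1, 1, 1], "offset": [[-0.0267, -0.0228, 0], [-0.0267, -0.0228, 0], [-0.0267, -0.0228, 0], [-0.0267, -0.0228, 0], [-0.0267, -0.0228, 0], [-0.0267, -0.0228, 0], [-0.0267, -0.0228, 0], [-0.0267, -0.0228, 0]], "twist": [[0, 0, 0], [0, 0, 0], [0, 0, 0], [0, 0, 0], [0, 0, 0], [0, 0, 0], [0, 0, 0], [0, 0, 0]]}}

```text
time: 0.77
tcp_pos: [330.2, 362.6, 200.7]
tool_rot: [[-0.959, 0.282, -0.0], [0.282, 0.959, -0.0], [0.0, -0.0, -1.0]]
wrist_force: [0.8, 0.8, 0.1]
finger_gap: 0.994
gripper_force: 0.0
```

>>> {"fn": "send_rows", "kwargs": {"jaw": [1, 1, 1, 1, 1, 1, 1, 1], "offset": [[-0.0267, -0.0228, 0], [-0.0267, -0.0228, 0], [-0.0267, -0.0228, 0], [-0.0267, -0.0228, 0], [-0.0267, -0.0228, 0], [-0.0267, -0.0228, 0], [-0.0267, -0.0228, 0], [-0.0267, -0.0228, 0]], "twist": [[0, 0, 0], [0, 0, 0], [0, 0, 0], [0, 0, 0], [0, 0, 0], [0, 0, 0], [0, 0, 0], [0, 0, 0]]}}

```text
time: 1.43
tcp_pos: [483.7, 127.5, 200.7]
tool_rot: [[-0.959, 0.282, -0.0], [0.282, 0.959, -0.0], [0.0, -0.0, -1.0]]
wrist_force: [0.6, 0.8, 0.6]
finger_gap: 1.001
gripper_force: 0.0
```

>>> {"fn": "send_rows", "kwargs": {"jaw": [1, 1, 1, 1, 1, 1, 1, 1], "offset": [[-0.0267, -0.0228, 0], [-0.0267, -0.0228, 0], [-0.0267, -0.0228, 0], [-0.0267, -0.0228, 0], [-0.0267, -0.0228, 0], [-0.0267, -0.0228, 0], [-0.0267, -0.0228, 0], [-0.0267, -0.0228, 0]], "twist": [[0, 0, 0], [0, 0, 0], [0, 0, 0], [0, 0, 0], [0, 0, 0], [0, 0, 0], [0, 0, 0], [0, 0, 0]]}}

```text
time: 2.1
tcp_pos: [637.2, -107.6, 200.5]
tool_rot: [[-0.959, 0.282, -0.001], [0.282, 0.959, 0.0], [0.001, -0.0, -1.0]]
wrist_force: [1.0, 0.3, -1.1]
finger_gap: 1.002
gripper_force: 0.0
```

>>> {"fn": "send_rows", "kwargs": {"jaw": [1, 1, 1, 1, 1, 1, 1, 1, 1, 1], "offset": [[0, 0, 0], [0, 0, 0], [0, 0, 0], [0, 0, 0], [0, 0, 0], [0, 0, 0], [0, 0, 0], [0, 0, 0], [0, 0, 0], [0, 0, 0]], "twist": [[0, 0, 0.12], [0, 0, 0.12], [0, 0, 0.12], [0, 0, 0.12], [0, 0, 0.12], [0, 0, 0.12], [0, 0, 0.12], [0, 0, 0.12], [0, 0, 0.12], [0, 0, 0.12]]}}

```text
time: 2.93
tcp_pos: [636.5, -105.9, 200.4]
tool_rot: [[-0.079, 0.997, -0.001], [0.997, 0.079, 0.0], [0.0, -0.001, -1.0]]
wrist_force: [0.0, 0.3, -0.9]
finger_gap: 1.003
gripper_force: 0.0
```

>>> {"fn": "send_rows", "kwargs": {"jaw": [1, 1, 1, 1, 1, 1, 1, 1, 1, 1], "offset": [[0, 0, 0], [0, 0, 0], [0, 0, 0], [0, 0, 0], [0, 0, 0], [0, 0, 0], [0, 0, 0], [0, 0, 0], [0, 0, 0], [0, 0, 0]], "twist": [[0, 0, 0.12], [0, 0, 0.12], [0, 0, 0.12], [0, 0, 0.12], [0, 0, 0.12], [0, 0, 0.12], [0, 0, 0.12], [0, 0, 0.12], [0, 0, 0.12], [0, 0, 0.12]]}}

```text
time: 3.77
tcp_pos: [636.5, -105.8, 200.4]
tool_rot: [[0.9, 0.435, -0.001], [0.435, -0.9, 0.0], [-0.001, -0.001, -1.0]]
wrist_force: [0.2, -0.0, 0.4]
finger_gap: 1.003
gripper_force: 0.0
```

```bash
python3 -c "
from h import *
o=get_obs();print(o['time'],o['tcp_pos'],o['joint_pos'],o['wrist_force'])
plan(637.4,-107,90,4)"
```

```text
3.7667 [ 636.49503813 -105.81192071  200.40413827] [-0.21824504  0.60205083  0.62001704  1.4486287  -0.35974884  1.20659756
 -0.67364779] [ 0.24216129 -0.04789518  0.35926874]
yaw 25.8 dyaw -21.8 tz 0.380 shift before turn [0.0004 0.0015 0.1104] after turn [0.0009 0.0013 0.1104] tilt [-0.001  0.   ]
```

>>> {"fn": "send_rows", "kwargs": {"jaw": [1, 1, 1, 1, 1, 1, 1, 1, 1, 1], "offset": [[0, 0, 0], [0, 0, 0], [0, 0, 0], [0.001, 0.001, 0], [0, 0, 0.03], [0, 0, 0.03], [0, 0, 0.03], [0, 0, 0.03], [0, 0, 0.02], [0, 0, 0.013]], "twist": [[0, 0, 0.095], [0, 0, 0.095], [0, 0, 0.095], [0, 0, 0.095], [0, 0, 0], [0, 0, 0], [0, 0, 0], [0, 0, 0], [0, 0, 0], [0, 0, 0]]}}

```text
time: 4.6
tcp_pos: [636.3, -106.0, 44.7]
tool_rot: [[0.997, 0.076, -0.004], [0.076, -0.997, 0.001], [-0.004, -0.001, -1.0]]
wrist_force: [0.0, 0.3, -0.0]
finger_gap: 1.004
gripper_force: 0.0
```

>>> {"fn": "send_rows", "kwargs": {"jaw": [0.15, 0.15, 0.15, 0.15, 0.15, 0.15, 0.15, 0.15], "offset": [[0, 0, 0], [0, 0, 0], [0, 0, 0], [0, 0, 0], [0, 0, 0], [0, 0, 0], [0, 0, 0], [0, 0, 0]], "twist": [[0, 0, 0], [0, 0, 0], [0, 0, 0], [0, 0, 0], [0, 0, 0], [0, 0, 0], [0, 0, 0], [0, 0, 0]], "squeeze": 25}}

```text
time: 5.27
tcp_pos: [638.1, -106.8, 48.3]
tool_rot: [[0.997, 0.076, 0.001], [0.076, -0.997, 0.0], [0.001, -0.0, -1.0]]
wrist_force: [-0.1, 0.5, -0.1]
finger_gap: 0.149
gripper_force: 0.0
```

>>> {"fn": "send_rows", "kwargs": {"jaw": [0, 0, 0, 0], "offset": [[0, 0, 0], [0, 0, 0], [0, 0, 0], [0, 0, 0]], "twist": [[0, 0, 0], [0, 0, 0], [0, 0, 0], [0, 0, 0]]}}

```text
time: 5.6
tcp_pos: [637.9, -106.8, 47.8]
tool_rot: [[0.997, 0.076, -0.0], [0.076, -0.997, -0.0], [-0.0, 0.0, -1.0]]
wrist_force: [0.1, 0.1, 0.1]
finger_gap: -0.003
gripper_force: 0.0
```

```bash
python3 -c "
from h import *
im,d,W=cloud('side');save(cv2.resize(im[130:280,220:420],None,fx=3,fy=3),'s1.png')
print(get_obs()['tcp_pos'])"
```

```text
[ 637.86279041 -106.85030582   47.83076807]
```

View pics/s1.png

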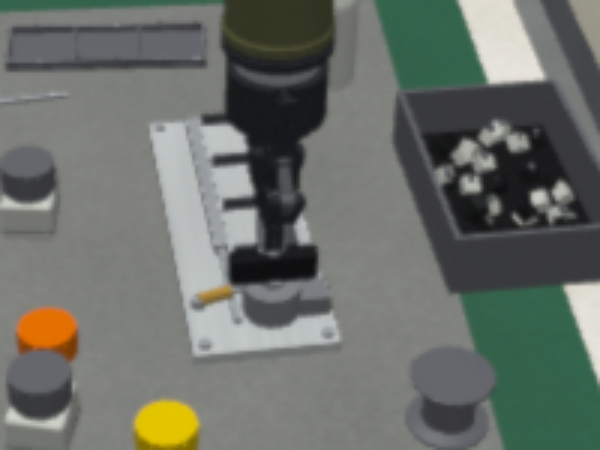

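```bash
python3 - <<'E'
from h import *
S0=np.load('side.npy')
im,d,W=cloud('side');ti,td,T=cloud('top');save(cv2.resize(ti[120:240,210:370],None,fx=4,fy=4),'t1.png')
for X,b in((S0,np.s_[195:240,285:345]),(W,np.s_[195:240,285:345])):
    P=X[b].reshape(-1,3);k=P[(P[:,2]>66)&(P[:,2]<82)];print(len(k),np.nanmin(k,0),np.nanmax(k,0),cv2.minAreaRect(k[:,:2].astype(np.float32)))
    k=P[(P[:,2]>48)&(P[:,2]<66)];print(len(k),np.median(k,0))
E
```

```text
183 [ 601.9117617  -122.41807879   66.13877754] [672.84743461 -96.63082661  78.86595709] ((637.4502563476562, -108.69771575927734), (72.00621032714844, 21.502399444580078), 5.164842128753662)
160 [ 637.80061807 -113.72755568   56.87630353]
169 [ 601.89115552 -119.10446938   66.40335404] [672.01778842 -96.62564616  81.56921016] ((636.853271484375, -108.088623046875), (70.46825408935547, 20.17230796813965), 2.4874308109283447)
160 [ 637.99551584 -113.73299018   57.43459903]
```

View pics/t1.png

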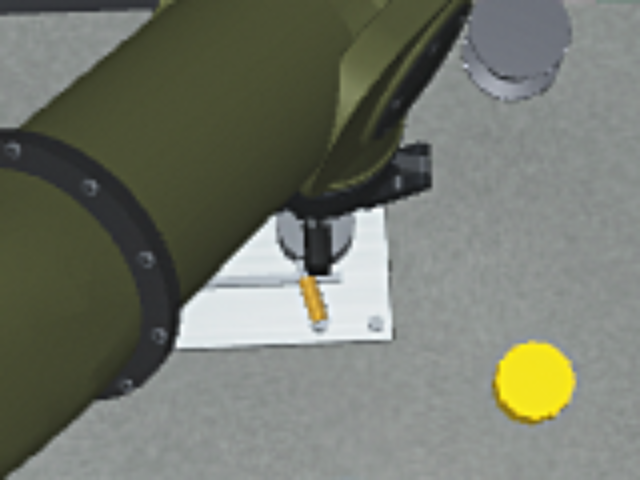

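```bash
python3 - <<'E'
from h import *
o=get_obs();print(o['finger_gap'],o['gripper_force'],o['tcp_pos'],o['time'])
im,d,W=cloud('side')
for v in range(176,232,3): print(v,' | '.join('%d %d %d'%tuple(np.nan_to_num(W[v,u])) for u in (304,308,312,316,320)))
save(cv2.resize(im[170:240,270:360],None,fx=8,fy=8,interpolation=cv2.INTER_CUBIC),'s2.png')
E
```

```text
0.0021577395352098167 0.0 [ 637.86059504 -106.86805825   47.82835166] 5.75
176 620 -100 180 | 624 -144 211 | 633 -143 209 | 642 -143 209 | 650 -143 208
179 618 -119 185 | 626 -132 194 | 633 -145 203 | 642 -145 202 | 655 -114 180
182 617 -128 183 | 626 -131 185 | 633 -145 195 | 642 -142 192 | 653 -126 180
185 618 -127 174 | 625 -138 182 | 633 -149 190 | 642 -142 184 | 654 -124 170
188 619 -118 159 | 626 -131 168 | 633 -145 179 | 641 -153 184 | 684 86 4
191 619 -119 151 | 627 -127 157 | 633 -147 172 | 641 -157 178 | 682 73 3
194 636 51 12 | 627 -123 146 | 633 -149 165 | 641 -158 171 | 650 -156 170
197 635 32 17 | 628 -121 135 | 631 -170 173 | 640 -165 169 | 649 -167 170
200 634 26 11 | 626 -142 143 | 632 -167 162 | 641 -163 158 | 650 -159 155
203 633 13 11 | 625 -146 138 | 636 -134 127 | 645 -138 130 | 675 9 12
206 632 -2 14 | 629 -118 106 | 638 -118 106 | 661 -16 24 | 674 0 10
209 631 -10 10 | 629 -118 98 | 638 -118 97 | 660 -27 22 | 673 -10 8
212 628 -36 22 | 629 -119 90 | 639 -117 87 | 651 -99 72 | 660 -104 76
215 621 -108 71 | 630 -109 72 | 640 -113 74 | 650 -109 71 | 659 -110 71
218 620 -115 69 | 630 -111 64 | 640 -111 63 | 650 -109 62 | 659 -113 64
221 621 -113 58 | 630 -114 57 | 640 -115 57 | 650 -111 54 | 660 -111 53
224 621 -112 47 | 631 -112 47 | 640 -115 48 | 650 -110 43 | 662 -97 32
227 621 -117 42 | 630 -117 41 | 640 -117 40 | 650 -115 38 | 661 -107 30
230 620 -122 36 | 629 -129 42 | 639 -129 42 | 649 -125 37 | 660 -117 30
```

View pics/s2.png

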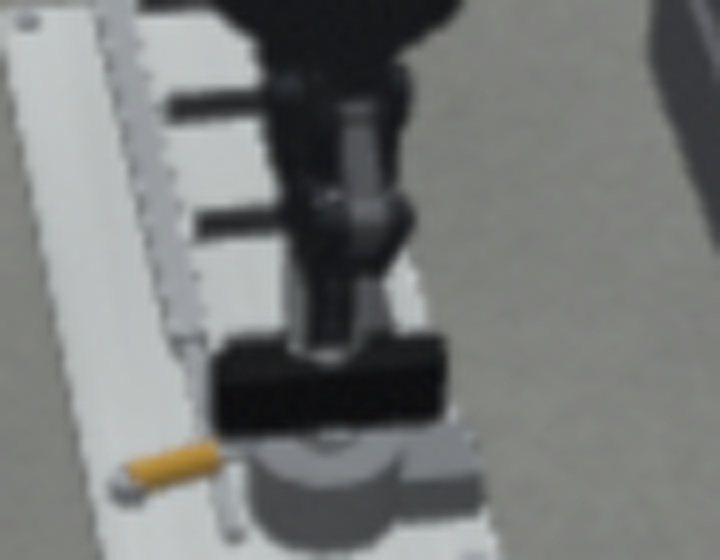

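The fingertips ended at the bar's top (z≈74) although the reported TCP z is 48. I'll probe gently to settle this.

>>> {"fn": "send_rows", "kwargs": {"jaw": [0, 0, 0, 0], "offset": [[0, 0, 0.001], [0, 0, 0.001], [0, 0, 0.001], [0, 0, 0.0]], "twist": [[0, 0, 0], [0, 0, 0], [0, 0, 0], [0, 0, 0]]}}

```text
time: 6.13
tcp_pos: [637.7, -106.8, 44.5]
tool_rot: [[0.997, 0.076, -0.0], [0.076, -0.997, 0.0], [-0.0, -0.0, -1.0]]
wrist_force: [0.6, -0.1, 1.2]
finger_gap: 0.001
gripper_force: 0.0
```

>>> {"fn": "send_rows", "kwargs": {"jaw": [0, 0, 0, 0, 0], "offset": [[0, 0, 0.001], [0, 0, 0.001], [0, 0, 0.001], [0, 0, 0.001], [0, 0, 0.0]], "twist": [[0, 0, 0], [0, 0, 0], [0, 0, 0], [0, 0, 0], [0, 0, 0]]}}

```text
time: 6.55
tcp_pos: [638.1, -106.9, 43.6]
tool_rot: [[0.997, 0.076, 0.002], [0.076, -0.997, 0.001], [0.002, -0.001, -1.0]]
wrist_force: [-6.5, 3.6, 20.7]
finger_gap: -0.003
gripper_force: 10.4
```

Contact came at reported z≈44, on the bar's top at 74. So the true tip is about 30 mm above the reported TCP, and I'll use true = reported + 30.

>>> {"fn": "send_rows", "kwargs": {"jaw": [0, 1, 1, 1, 1, 1, 1, 1, 1, 1], "offset": [[0, 0, -0.008], [0, 0, 0], [0, 0, 0], [0, 0, 0], [0, 0, 0], [0, 0, 0], [0, 0, 0], [0, 0, 0], [0, 0, 0], [0, 0, 0]], "twist": [[0, 0, 0], [0, 0, 0], [0, 0, 0], [0, 0, 0], [0, 0, 0], [0, 0, 0], [0, 0, 0], [0, 0, 0], [0, 0, 0], [0, 0, 0]]}}

```text
time: 7.38
tcp_pos: [637.9, -106.9, 48.8]
tool_rot: [[0.997, 0.076, -0.0], [0.076, -0.997, -0.0], [-0.0, 0.0, -1.0]]
wrist_force: [-0.0, -0.1, -0.1]
finger_gap: 0.997
gripper_force: 0.0
```

>>> {"fn": "send_rows", "kwargs": {"jaw": [1, 1, 1, 1, 1, 1], "offset": [[0, 0, 0.007], [0, 0, 0.007], [0, 0, 0.006], [0, 0, 0.006], [0, 0, 0.003], [0, 0, 0]], "twist": [[0, 0, 0], [0, 0, 0], [0, 0, 0], [0, 0, 0], [0, 0, 0], [0, 0, 0]]}}

```text
time: 7.88
tcp_pos: [637.3, -106.7, 18.7]
tool_rot: [[0.997, 0.076, -0.002], [0.076, -0.997, 0.0], [-0.002, -0.0, -1.0]]
wrist_force: [-0.2, 0.4, 0.7]
finger_gap: 0.997
gripper_force: 0.0
```

>>> {"fn": "send_rows", "kwargs": {"jaw": [0, 0, 0, 0, 0, 0, 0, 0, 0, 0], "offset": [[0, 0, 0], [0, 0, 0], [0, 0, 0], [0, 0, 0], [0, 0, 0], [0, 0, 0], [0, 0, 0], [0, 0, 0], [0, 0, 0], [0, 0, 0]], "twist": [[0, 0, 0], [0, 0, 0], [0, 0, 0], [0, 0, 0], [0, 0, 0], [0, 0, 0], [0, 0, 0], [0, 0, 0], [0, 0, 0], [0, 0, 0]], "squeeze": 25}}

```text
time: 8.72
tcp_pos: [638.0, -106.5, 20.2]
tool_rot: [[0.997, 0.076, 0.0], [0.076, -0.997, 0.001], [0.0, -0.0, -1.0]]
wrist_force: [-1.7, 1.8, 5.1]
finger_gap: 0.185
gripper_force: 29.3
```

>>> {"fn": "send_rows", "kwargs": {"jaw": [0, 0, 0, 0, 0, 0], "offset": [[0, 0, 0], [0, 0, 0], [0, 0, 0], [0, 0, 0], [0, 0, 0], [0, 0, 0]], "twist": [[0, 0, -0.1], [0, 0, -0.1], [0, 0, -0.1], [0, 0, -0.1], [0, 0, -0.1], [0, 0, -0.1]], "squeeze": 40}}

```text
time: 9.22
tcp_pos: [638.5, -107.6, 20.3]
tool_rot: [[0.777, 0.629, 0.001], [0.629, -0.777, -0.001], [0.0, 0.002, -1.0]]
wrist_force: [-0.1, -0.9, 2.9]
finger_gap: 0.177
gripper_force: 41.3
```

>>> {"fn": "send_rows", "kwargs": {"jaw": [0, 0, 0, 0, 0, 0, 0], "offset": [[0, 0, 0], [0, 0, 0], [0, 0, 0], [0, 0, 0], [0, 0, 0], [0, 0, 0], [0, 0, 0]], "twist": [[0, 0, -0.1], [0, 0, -0.1], [0, 0, -0.1], [0, 0, -0.1], [0, 0, -0.1], [0, 0, -0.1], [0, 0, 0]]}}

```text
time: 9.8
tcp_pos: [639.4, -108.2, 20.3]
tool_rot: [[0.288, 0.958, 0.003], [0.958, -0.288, -0.001], [-0.0, 0.003, -1.0]]
wrist_force: [3.6, -1.7, -1.0]
finger_gap: 0.178
gripper_force: 40.9
```

>>> {"fn": "send_rows", "kwargs": {"jaw": [1, 1, 1, 1, 1, 1, 1, 1, 1, 1], "offset": [[0, 0, 0], [0, 0, 0], [0, 0, 0], [0, 0, 0], [0, 0, 0], [0, 0, -0.02], [0, 0, -0.03], [0, 0, -0.03], [0, 0, -0.02], [0, 0, 0]], "twist": [[0, 0, 0], [0, 0, 0], [0, 0, 0], [0, 0, 0], [0, 0, 0], [0, 0, 0], [0, 0, 0], [0, 0, 0], [0, 0, 0], [0, 0, 0]]}}

```text
time: 10.63
tcp_pos: [640.4, -107.6, 124.9]
tool_rot: [[0.291, 0.957, 0.007], [0.957, -0.291, -0.001], [0.001, 0.008, -1.0]]
wrist_force: [0.5, -0.5, -0.4]
finger_gap: 0.999
gripper_force: 0.0
```

```bash
python3 - <<'E'
from h import *
im,d,W=cloud('side');save(im,'s3.png')
P=W[195:245,285:350].reshape(-1,3);k=P[(P[:,2]>66)&(P[:,2]<82)];print(cv2.minAreaRect(k[:,:2].astype(np.float32)))
# cap tops in side view, webcams still there?
for c in((229,187),(233,257),(258,297)):
    P=W[c[1]-18:c[1]+18,c[0]-18:c[0]+18].reshape(-1,3);t=P[(P[:,2]>64.5)&(P[:,2]<76)];print(len(t),np.median(t,0),cv2.minEnclosingCircle(t[:,:2].astype(np.float32)))
plan(452.8,-225.7,70,94)
plan(505.3,-341.9,70,94)
E
```

```text
((637.309326171875, -107.97241973876953), (73.25392150878906, 16.368345260620117), 73.00961303710938)
168 [437.76058769  34.20806905  67.89000177] ((439.83013916015625, 34.695350646972656), 25.731796264648438)
260 [ 452.21112688 -227.66364496   67.67356324] ((452.33941650390625, -226.2608642578125), 25.325510025024414)
326 [ 505.4224582  -343.08924261   67.48085888] ((504.40423583984375, -342.71661376953125), 25.34098243713379)
yaw 73.1 dyaw 20.9 tz -0.365 shift before turn [-0.1677 -0.1442  0.0517] after turn [-0.1053 -0.1946  0.0515] tilt [ 0.005 -0.001]
yaw 73.1 dyaw 20.9 tz -0.365 shift before turn [-0.2636 -0.0602  0.052 ] after turn [-0.2249 -0.1504  0.0517] tilt [ 0.005 -0.001]
```

View pics/s3.png

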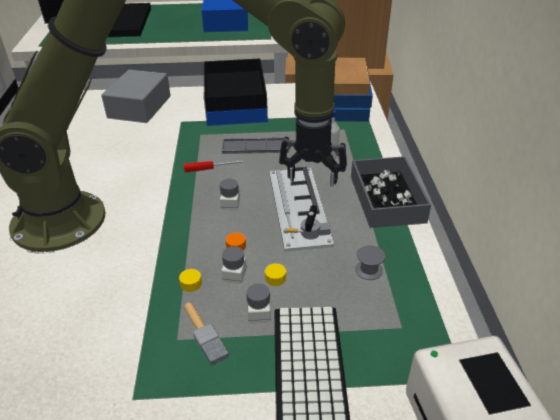

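The T-handle now stands at 73°, so it is open, and the caps are where I measured them. Now to webcam C's cap.

>>> {"fn": "send_rows", "kwargs": {"jaw": [1, 1, 1, 1, 1, 1, 1, 1, 1], "offset": [[-0.033, -0.0075, 0], [-0.033, -0.0075, 0], [-0.033, -0.0075, 0], [-0.033, -0.0075, 0], [-0.033, -0.0075, 0], [-0.033, -0.0075, 0], [-0.033, -0.0075, 0], [-0.033, -0.0075, 0], [0, 0, 0]], "twist": [[0, 0, 0], [0, 0, 0], [0, 0, 0], [0, 0, 0], [0, 0, 0], [0, 0, 0], [0, 0, 0], [0, 0, 0], [0, 0, 0]]}}

```text
time: 11.43
tcp_pos: [497.5, -349.7, 119.2]
tool_rot: [[0.301, 0.954, -0.004], [0.954, -0.301, -0.004], [-0.005, -0.003, -1.0]]
wrist_force: [-0.9, -0.7, 0.1]
finger_gap: 1.003
gripper_force: 0.0
```

```bash
python3 - <<'E'
from h import *
plan(505.2,-342.3,19)
print(get_obs()['tcp_pos'],get_obs()['joint_pos'])
E
```

```text
yaw 72.5 dyaw 0.0 tz -0.000 shift before turn [0.0099 0.0054 0.1001] after turn [0.0099 0.0054 0.1001] tilt [-0.004 -0.004]
[ 497.47173658 -349.72101514  119.19299259] [ 0.37371277  0.5696062   0.31651637  1.66431334 -0.20199362  0.94133501
  0.45770059]
```

>>> {"fn": "send_rows", "kwargs": {"jaw": [1, 1, 1, 1], "offset": [[0, 0, 0.01], [0, 0, 0.01], [0, 0, 0], [0, 0, 0]], "twist": [[0, 0, 0], [0, 0, 0], [0, 0, 0], [0, 0, 0]]}}

```text
time: 11.77
tcp_pos: [503.9, -339.7, 98.1]
tool_rot: [[0.288, 0.958, -0.002], [0.958, -0.288, 0.002], [0.002, -0.003, -1.0]]
wrist_force: [-1.3, -0.2, 1.0]
finger_gap: 0.996
gripper_force: 0.0
```

```bash
python3 - <<'E'
from h import *
plan(505.2,-342.3,19)
E
```

```text
yaw 73.2 dyaw 0.0 tz -0.000 shift before turn [-0.0023  0.0022  0.0791] after turn [-0.0023  0.0022  0.0791] tilt [-0.002  0.002]
```

>>> {"fn": "send_rows", "kwargs": {"jaw": [1, 1, 1, 1, 1, 1, 1], "offset": [[-0.001, 0.002, 0.02], [-0.001, 0, 0.02], [0, 0, 0.02], [0, 0, 0.015], [0, 0, 0.005], [0, 0, 0], [0, 0, 0]], "twist": [[0, 0, 0], [0, 0, 0], [0, 0, 0], [0, 0, 0], [0, 0, 0], [0, 0, 0], [0, 0, 0]]}}

```text
time: 12.35
tcp_pos: [505.7, -344.2, 20.3]
tool_rot: [[0.29, 0.957, 0.0], [0.957, -0.29, -0.0], [-0.0, 0.0, -1.0]]
wrist_force: [1.5, -0.8, 1.2]
finger_gap: 0.996
gripper_force: 0.0
```

>>> {"fn": "send_rows", "kwargs": {"jaw": [0, 0, 0, 0, 0, 0, 0, 0], "offset": [[0, 0, 0], [0, 0, 0], [0, 0, 0], [0, 0, 0], [0, 0, 0], [0, 0, 0], [0, 0, 0], [0, 0, 0]], "twist": [[0, 0, 0], [0, 0, 0], [0, 0, 0], [0, 0, 0], [0, 0, 0], [0, 0, 0], [0, 0, 0], [0, 0, 0]], "squeeze": 25}}

```text
time: 13.02
tcp_pos: [505.7, -344.9, 21.2]
tool_rot: [[0.291, 0.957, 0.002], [0.957, -0.291, -0.001], [-0.0, 0.002, -1.0]]
wrist_force: [-1.6, 0.8, 5.1]
finger_gap: 0.561
gripper_force: 24.8
```

```bash
python3 - <<'E'
from h import *
plan(505.2,-342.3,19)
im,d,W=cloud('side');save(cv2.resize(im[230:340,190:340],None,fx=4,fy=4,interpolation=cv2.INTER_CUBIC),'s4.png')
E
```

```text
yaw 73.1 dyaw 0.0 tz -0.000 shift before turn [ 0.0023 -0.0012  0.0022] after turn [ 0.0023 -0.0012  0.0022] tilt [ 0.002 -0.001]
```

View pics/s4.png

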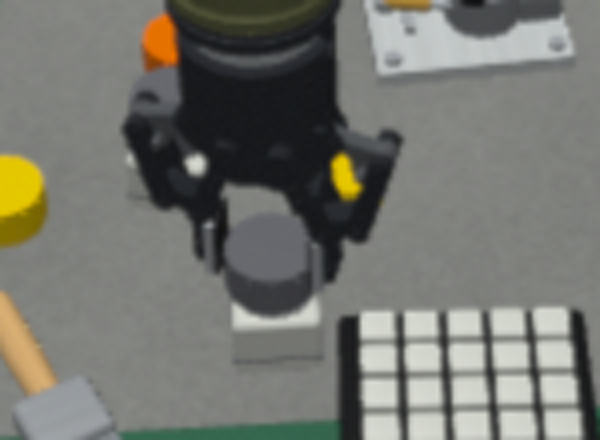

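The cap is held: the opening reads 47.7 mm and the fingers straddle the cap at crop (268,262). Lifting it and moving to the tray.

>>> {"fn": "send_rows", "kwargs": {"jaw": [0, 0, 0, 0, 0, 0, 0], "offset": [[0, 0, -0.01], [0, 0, -0.02], [0, 0, -0.02], [0, 0, -0.02], [0, 0, -0.02], [0, 0, -0.01], [0, 0, 0]], "twist": [[0, 0, 0], [0, 0, 0], [0, 0, 0], [0, 0, 0], [0, 0, 0], [0, 0, 0], [0, 0, 0]]}}

```text
time: 13.65
tcp_pos: [506.2, -345.6, 122.9]
tool_rot: [[0.291, 0.957, 0.004], [0.957, -0.291, -0.003], [-0.001, 0.005, -1.0]]
wrist_force: [0.1, -0.3, -0.9]
finger_gap: 0.557
gripper_force: 25.9
```

```bash
python3 - <<'E'
from h import *
plan(577.7,312.4,120,-3.6)
im,d,W=cloud('top');P=W[212:256,366:410].reshape(-1,3);I=im[212:256,366:410].reshape(-1,3)
E
```

```text
yaw 73.1 dyaw -76.7 tz 1.339 shift before turn [ 0.6503 -0.123   0.0014] after turn [ 3.000e-02 -6.612e-01 -2.000e-04] tilt [ 0.004 -0.003]
```

>>> {"fn": "send_rows", "kwargs": {"jaw": [0, 0, 0, 0, 0, 0, 0, 0, 0, 0], "offset": [[0.0325, -0.00615, 0], [0.0325, -0.00615, 0], [0.0325, -0.00615, 0], [0.0325, -0.00615, 0], [0.0325, -0.00615, 0], [0.0325, -0.00615, 0], [0.0325, -0.00615, 0], [0.0325, -0.00615, 0], [0.0325, -0.00615, 0], [0.0325, -0.00615, 0]], "twist": [[0, 0, 0], [0, 0, 0], [0, 0, 0], [0, 0, 0], [0, 0, 0], [0, 0, 0], [0, 0, 0], [0, 0, 0], [0, 0, 0], [0, 0, 0]]}}

```text
time: 14.53
tcp_pos: [539.7, -13.9, 118.5]
tool_rot: [[0.291, 0.957, -0.002], [0.957, -0.291, -0.0], [-0.001, -0.002, -1.0]]
wrist_force: [0.7, -0.3, -0.4]
finger_gap: 0.561
gripper_force: 25.9
```

>>> {"fn": "send_rows", "kwargs": {"jaw": [0, 0, 0, 0, 0, 0, 0, 0, 0, 0], "offset": [[0.0325, -0.00615, 0], [0.0325, -0.00615, 0], [0.0325, -0.00615, 0], [0.0325, -0.00615, 0], [0.0325, -0.00615, 0], [0.0325, -0.00615, 0], [0.0325, -0.00615, 0], [0.0325, -0.00615, 0], [0.0325, -0.00615, 0], [0.0325, -0.00615, 0]], "twist": [[0, 0, 0], [0, 0, 0], [0, 0, 0], [0, 0, 0], [0, 0, 0], [0, 0, 0], [0, 0, 0], [0, 0, 0], [0, 0, 0], [0, 0, 0]]}}

```text
time: 15.37
tcp_pos: [575.4, 314.5, 118.1]
tool_rot: [[0.291, 0.957, -0.002], [0.957, -0.291, -0.001], [-0.002, -0.002, -1.0]]
wrist_force: [-0.4, 0.4, -1.6]
finger_gap: 0.56
gripper_force: 25.9
```

>>> {"fn": "send_rows", "kwargs": {"jaw": [0, 0, 0, 0, 0, 0, 0, 0, 0, 0], "offset": [[0, 0, 0], [0, 0, 0], [0, 0, 0], [0, 0, 0], [0, 0, 0], [0, 0, 0], [0, 0, 0], [0, 0, 0], [0, 0, 0], [0, 0, 0]], "twist": [[0, 0, 0.11], [0, 0, 0.11], [0, 0, 0.11], [0, 0, 0.11], [0, 0, 0.11], [0, 0, 0.11], [0, 0, 0.11], [0, 0, 0.11], [0, 0, 0.11], [0, 0, 0.11]]}}

```text
time: 16.2
tcp_pos: [575.5, 312.8, 118.1]
tool_rot: [[0.986, 0.169, -0.002], [0.169, -0.986, -0.001], [-0.002, 0.001, -1.0]]
wrist_force: [-0.5, 0.7, -0.3]
finger_gap: 0.559
gripper_force: 26.0
```

>>> {"fn": "send_rows", "kwargs": {"jaw": [0, 0, 0, 0, 0, 0], "offset": [[0, 0, 0], [0, 0, 0], [0, 0, 0], [0, 0, 0], [0, 0, 0], [0, 0, 0]], "twist": [[0, 0, 0.12], [0, 0, 0.119], [0, 0, 0], [0, 0, 0], [0, 0, 0], [0, 0, 0]]}}

```text
time: 16.7
tcp_pos: [576.2, 313.0, 119.4]
tool_rot: [[0.998, -0.061, -0.001], [-0.061, -0.998, -0.0], [-0.001, 0.0, -1.0]]
wrist_force: [0.0, -1.0, 0.0]
finger_gap: 0.557
gripper_force: 26.0
```

```bash
python3 - <<'E'
from h import *
plan(577.7,312.4,-16,-3.6);print(get_obs()['joint_pos'][6])
im,d,W=cloud('top')
# tray fresh & webcam C bare
P=W[175:275,90:145].reshape(-1,3)
b=np.s_[212:256,366:404];P=W[b].reshape(-1,3);I=im[b].astype(int).reshape(-1,3)
w=P[(P[:,2]>31)&(P[:,2]<46)&(I.min(1)>120)&(P[:,0]<535)];print('C',len(w),cv2.minAreaRect(w[:,:2].astype(np.float32)))
t=P[(P[:,2]>58)&(P[:,2]<72)];print(len(t),np.median(t,0),cv2.minEnclosingCircle(t[:,:2].astype(np.float32)))
save(cv2.resize(im[150:260,330:530],None,fx=4,fy=4,interpolation=cv2.INTER_CUBIC),'t5.png')
k=P[(P[:,2]>15)&(P[:,2]<31)&(P[:,0]>530)];print(k[:,0].min() if len(k) else None)
im,d,W=cloud('side')
P=W[290:420,270:350].reshape(-1,3);I=im[290:420,270:350].astype(int).reshape(-1,3)
k=P[(P[:,2]>17)&(P[:,2]<32)&(P[:,1]<-355)];print('kbd side', np.percentile(k,1,axis=0),np.percentile(k,99,axis=0))
k=k[k[:,1]>-400];print('x min near',np.percentile(k,2,axis=0),np.percentile(k[:,1],98))
E
```

```text
yaw -3.5 dyaw -0.1 tz 0.002 shift before turn [0.0016 0.0004 0.1354] after turn [0.0016 0.0004 0.1354] tilt [-0.001 -0.   ]
-1.7412434389951033
C 177 ((505.43829345703125, -341.85662841796875), (44.9511604309082, 51.83849334716797), 2.1701014041900635)
182 [ 504.33913487 -341.91926583   64.21857841] ((505.7831726074219, -341.918212890625), 18.34745979309082)
535.689960219307
kbd side [ 541.85039835 -601.35791727   17.19084454] [ 654.78448195 -357.96996887   27.84155801]
x min near [ 548.07329725 -399.17668014   17.50970037] -355.9316748171883
```

View pics/t5.png

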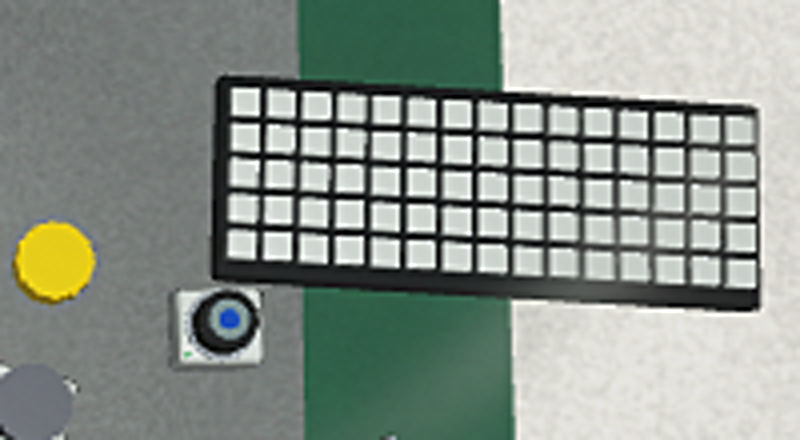

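Webcam C is now bare (about (505,-342)), and the keyboard edge is roughly 15 mm away on its far side. Placing the cap.

>>> {"fn": "send_rows", "kwargs": {"jaw": [0, 0, 0, 0, 0, 0, 0, 0, 0, 0], "offset": [[0.0015, 0, 0.025], [0, 0, 0.025], [0, 0, 0.025], [0, 0, 0.025], [0, 0, 0.02], [0, 0, 0.01], [0, 0, 0.005], [0, 0, 0], [0, 0, 0], [0, 0, 0]], "twist": [[0, 0, 0], [0, 0, 0], [0, 0, 0], [0, 0, 0], [0, 0, 0], [0, 0, 0], [0, 0, 0], [0, 0, 0], [0, 0, 0], [0, 0, 0]]}}

```text
time: 17.63
tcp_pos: [578.9, 313.3, -13.7]
tool_rot: [[0.998, -0.063, 0.002], [-0.063, -0.998, 0.001], [0.002, -0.001, -1.0]]
wrist_force: [-0.4, 0.4, -0.1]
finger_gap: 0.564
gripper_force: 25.9
```

>>> {"fn": "send_rows", "kwargs": {"jaw": [1, 1, 1, 1, 1, 1, 1, 1, 1, 1], "offset": [[0, 0, 0], [0, 0, 0], [0, 0, 0], [0, 0, 0], [0, 0, 0], [0, 0, -0.02], [0, 0, -0.03], [0, 0, -0.03], [0, 0, -0.03], [0, 0, -0.025]], "twist": [[0, 0, 0], [0, 0, 0], [0, 0, 0], [0, 0, 0], [0, 0, 0], [0, 0, 0], [0, 0, 0], [0, 0, 0], [0, 0, 0], [0, 0, 0]]}}

```text
time: 18.47
tcp_pos: [578.3, 312.9, 122.1]
tool_rot: [[0.998, -0.063, 0.001], [-0.063, -0.998, 0.0], [0.001, -0.0, -1.0]]
wrist_force: [0.8, 0.2, 0.2]
finger_gap: 1.001
gripper_force: 0.0
```

```bash
cat >> h.py <<'E'
def caps(W,im):
    "grey/any round tops at cap heights over tray"
    P=W[170:280,85:150].reshape(-1,3);t=P[(P[:,2]>24)&(P[:,2]<38)&(P[:,1]>270)&(P[:,1]<360)&(P[:,0]>400)&(P[:,0]<630)]
    for c in(446,512,578):
        q=t[abs(t[:,0]-c)<33]
        if len(q)>40: print('tray cap',c,len(q),np.median(q,0),cv2.minEnclosingCircle(q[:,:2].astype(np.float32)))
def cam(W,im,x,y,r=45,z=67.7):
    "webcam near x,y: cap/barrel top and housing rect"
    s=(abs(W[...,0]-x)<r)&(abs(W[...,1]-y)<r);P=W[s];I=im[s].astype(int)
    t=P[(P[:,2]>58)&(P[:,2]<75)];w=P[(P[:,2]>31)&(P[:,2]<46)&(I.min(1)>120)&(np.ptp(I,1)<50)]
    print('top',len(t),np.round(np.median(t,0),1) if len(t) else 0,[np.round(cv2.minEnclosingCircle(t[:,:2].astype(np.float32))[0],1),round(cv2.minEnclosingCircle(t[:,:2].astype(np.float32))[1],1)] if len(t)>5 else 0,'house',len(w),cv2.minAreaRect(w[:,:2].astype(np.float32)) if len(w)>5 else 0)
E
python3 - <<'E'
from h import *
o=get_obs();print(o['tcp_pos'])
im,d,W=cloud('top');caps(W,im)
cam(W,im,439,36);cam(W,im,453,-225.7);cam(W,im,505,-342)
im,d,W=cloud('side');cam(W,im,439,36);cam(W,im,453,-225.7)
plan(439.4,36.1,120,73)
plan(452.7,-225.8,120,73)
E
```

```text
[578.25031342 312.9393935  122.12410566]
tray cap 578 261 [578.26867011 311.81356506  29.63447436] ((581.3274536132812, 312.2598876953125), 24.84061050415039)
top 332 [438.8  36.   67.9] [array([439.4,  36.3]), 24.0] house 72 ((438.9187316894531, 36.10273361206055), (49.38283920288086, 44.16680145263672), 84.88479614257812)
top 319 [ 453.3 -226.    67.7] [array([ 453.2, -225.5]), 24.0] house 73 ((452.2462463378906, -225.54884338378906), (50.505165100097656, 44.60042953491211), 77.25448608398438)
top 177 [ 504.8 -342.2   63.8] [array([ 506.1, -342. ]), 18.4] house 168 ((505.70245361328125, -342.33404541015625), (44.914024353027344, 52.43851089477539), 1.932496428489685)
top 207 [437.9  29.7  67.7] [array([438.5,  34.3]), 25.4] house 60 ((436.9080810546875, 18.949054718017578), (44.655818939208984, 23.533987045288086), 0.24075017869472504)
top 318 [ 452.2 -230.9   67.4] [array([ 453.1, -227.1]), 25.6] house 97 ((451.900390625, -227.244873046875), (54.75469970703125, 46.02295684814453), 78.02252960205078)
yaw -3.6 dyaw 76.6 tz -1.338 shift before turn [-0.1234  0.2857  0.003 ] after turn [-0.3065 -0.0539  0.0029] tilt [0.007 0.003]
yaw -3.6 dyaw 76.6 tz -1.338 shift before turn [-0.0935  0.5463  0.0022] after turn [-0.5531  0.0353  0.0009] tilt [0.007 0.003]
```

Cap placed flat. Next is A's cap, with the same yaw.

>>> {"fn": "send_rows", "kwargs": {"jaw": [1, 1, 1, 1, 1, 1, 1, 1, 1, 1], "offset": [[-0.0124, 0.0286, 0], [-0.0123, 0.0286, 0], [-0.0124, 0.0286, 0], [-0.0123, 0.0286, 0], [-0.0124, 0.0286, 0], [-0.0123, 0.0286, 0], [-0.0124, 0.0285, 0], [-0.0123, 0.0285, 0], [-0.0123, 0.0285, 0], [-0.0123, 0.0285, 0]], "twist": [[0, 0, 0], [0, 0, 0], [0, 0, 0], [0, 0, 0], [0, 0, 0], [0, 0, 0], [0, 0, 0], [0, 0, 0], [0, 0, 0], [0, 0, 0]]}}

```text
time: 19.4
tcp_pos: [435.4, 34.7, 119.5]
tool_rot: [[0.998, -0.063, -0.0], [-0.063, -0.998, -0.0], [-0.0, 0.0, -1.0]]
wrist_force: [1.1, -0.4, 0.4]
finger_gap: 1.003
gripper_force: 0.0
```

>>> {"fn": "send_rows", "kwargs": {"jaw": [1, 1, 1, 1, 1, 1], "offset": [[0, 0, 0.01], [0, 0, 0.01], [0, 0, 0.01], [0, 0, 0], [0, 0, 0], [0, 0, 0]], "twist": [[0, 0, 0], [0, 0, 0], [0, 0, 0], [0, 0, 0], [0, 0, 0], [0, 0, 0]]}}

```text
time: 19.9
tcp_pos: [436.8, 35.8, 90.1]
tool_rot: [[0.998, -0.063, -0.0], [-0.063, -0.998, -0.0], [0.0, 0.0, -1.0]]
wrist_force: [-0.3, 1.0, 0.0]
finger_gap: 0.999
gripper_force: 0.0
```

```bash
python3 - <<'E'
from h import *
plan(439.2,36,20,-3.6);print(get_obs()['tcp_pos'])
E
```

```text
yaw -3.6 dyaw 0.0 tz -0.000 shift before turn [ 0.0024 -0.0004  0.0701] after turn [ 0.0024 -0.0004  0.0701] tilt [-0. -0.]
[436.76585606  35.77289323  90.07655761]
```

>>> {"fn": "send_rows", "kwargs": {"jaw": [1, 1, 1, 1, 1, 1, 1], "offset": [[0.0024, 0, 0.02], [0, 0, 0.02], [0, 0, 0.015], [0, 0, 0.01], [0, 0, 0.005], [0, 0, 0], [0, 0, 0]], "twist": [[0, 0, 0], [0, 0, 0], [0, 0, 0], [0, 0, 0], [0, 0, 0], [0, 0, 0], [0, 0, 0]]}}

```text
time: 20.48
tcp_pos: [439.4, 35.7, 20.3]
tool_rot: [[0.998, -0.063, 0.0], [-0.063, -0.998, -0.0], [0.0, -0.0, -1.0]]
wrist_force: [0.2, -0.1, 0.6]
finger_gap: 1.001
gripper_force: 0.0
```

>>> {"fn": "send_rows", "kwargs": {"jaw": [0, 0, 0, 0, 0, 0, 0, 0], "offset": [[0, 0, 0], [0, 0, 0], [0, 0, 0], [0, 0, 0], [0, 0, 0], [0, 0, 0], [0, 0, 0], [0, 0, 0]], "twist": [[0, 0, 0], [0, 0, 0], [0, 0, 0], [0, 0, 0], [0, 0, 0], [0, 0, 0], [0, 0, 0], [0, 0, 0]]}}

```text
time: 21.15
tcp_pos: [439.4, 35.9, 20.4]
tool_rot: [[0.998, -0.063, 0.001], [-0.063, -0.998, 0.001], [0.001, -0.001, -1.0]]
wrist_force: [-1.2, 1.0, 5.5]
finger_gap: 0.541
gripper_force: 26.9
```

>>> {"fn": "send_rows", "kwargs": {"jaw": [0, 0, 0, 0, 0, 0, 0, 0, 0], "offset": [[0, 0, -0.01], [0, 0, -0.02], [0, 0, -0.02], [0, 0, -0.02], [0, 0, -0.02], [0, 0, -0.01], [0, 0, 0], [0, 0, 0], [0, 0, 0]], "twist": [[0, 0, 0], [0, 0, 0], [0, 0, 0], [0, 0, 0], [0, 0, 0], [0, 0, 0], [0, 0, 0], [0, 0, 0], [0, 0, 0]]}}

```text
time: 21.9
tcp_pos: [438.5, 35.9, 119.3]
tool_rot: [[0.998, -0.063, -0.001], [-0.063, -0.998, 0.0], [-0.001, -0.0, -1.0]]
wrist_force: [0.4, 0.3, -1.0]
finger_gap: 0.539
gripper_force: 26.4
```

```bash
python3 - <<'E'
from h import *
plan(511.9,316.0,120,-3.6);o=get_obs();print(o['tcp_pos'],o['wrist_force'])
E
```

```text
yaw -3.6 dyaw 0.0 tz -0.000 shift before turn [ 0.0556 -0.2841 -0.0008] after turn [ 0.0556 -0.2841 -0.0008] tilt [-0.001  0.   ]
[438.52546669  35.92742828 119.26230487] [ 0.3783591   0.33477429 -1.0109623 ]
```

>>> {"fn": "send_rows", "kwargs": {"jaw": [0, 0, 0, 0, 0, 0, 0, 0, 0, 0], "offset": [[0.0056, -0.0284, 0], [0.0056, -0.0284, 0], [0.0056, -0.0284, 0], [0.0056, -0.0284, 0], [0.0056, -0.0284, 0], [0.0056, -0.0284, 0], [0.0055, -0.0284, 0], [0.0055, -0.0284, 0], [0.0055, -0.0284, 0], [0.0055, -0.0285, 0]], "twist": [[0, 0, 0], [0, 0, 0], [0, 0, 0], [0, 0, 0], [0, 0, 0], [0, 0, 0], [0, 0, 0], [0, 0, 0], [0, 0, 0], [0, 0, 0]]}}

```text
time: 22.73
tcp_pos: [512.0, 316.8, 118.2]
tool_rot: [[0.998, -0.063, -0.002], [-0.063, -0.998, -0.001], [-0.002, 0.001, -1.0]]
wrist_force: [0.6, -0.6, -0.7]
finger_gap: 0.538
gripper_force: 26.4
```

>>> {"fn": "send_rows", "kwargs": {"jaw": [0, 0, 0, 0, 0, 0], "offset": [[0, 0, 0.02], [0, 0, 0.02], [0, 0, 0.02], [0, 0, 0], [0, 0, 0], [0, 0, 0]], "twist": [[0, 0, 0], [0, 0, 0], [0, 0, 0], [0, 0, 0], [0, 0, 0], [0, 0, 0]]}}

```text
time: 23.23
tcp_pos: [512.9, 315.3, 60.1]
tool_rot: [[0.998, -0.064, 0.0], [-0.064, -0.998, -0.0], [0.0, 0.0, -1.0]]
wrist_force: [0.2, 0.2, 0.4]
finger_gap: 0.544
gripper_force: 26.4
```

```bash
python3 - <<'E'
from h import *
plan(511.9,316.0,-16.5,-3.6)
im,d,W=cloud('top');cam(W,im,439,36);cam(W,im,453,-225.7)
E
```

```text
yaw -3.7 dyaw 0.1 tz -0.001 shift before turn [-0.0011 -0.0007  0.0766] after turn [-0.0011 -0.0007  0.0766] tilt [ 0. -0.]
top 182 [439.3  35.9  64.1] [array([439.7,  36.3]), 17.8] house 187 ((439.4173583984375, 36.91546630859375), (51.328495025634766, 44.412376403808594), 84.43061065673828)
top 320 [ 452.5 -226.    67.7] [array([ 453. , -225.2]), 24.0] house 73 ((452.6747741699219, -225.69158935546875), (50.44502639770508, 44.618831634521484), 76.82363891601562)
```

>>> {"fn": "send_rows", "kwargs": {"jaw": [0, 0, 0, 0, 0, 0, 0, 0], "offset": [[-0.001, 0, 0.02], [0, 0, 0.02], [0, 0, 0.02], [0, 0, 0.01], [0, 0, 0.005], [0, 0, 0.0015], [0, 0, 0], [0, 0, 0]], "twist": [[0, 0, 0], [0, 0, 0], [0, 0, 0], [0, 0, 0], [0, 0, 0], [0, 0, 0], [0, 0, 0], [0, 0, 0]]}}

```text
time: 23.95
tcp_pos: [512.3, 316.0, -15.5]
tool_rot: [[0.998, -0.063, 0.002], [-0.063, -0.998, 0.001], [0.001, -0.001, -1.0]]
wrist_force: [0.1, 0.3, -0.2]
finger_gap: 0.541
gripper_force: 26.4
```

>>> {"fn": "send_rows", "kwargs": {"jaw": [1, 1, 1, 1, 1, 1, 1, 1, 1, 1], "offset": [[0, 0, 0], [0, 0, 0], [0, 0, 0], [0, 0, 0], [0, 0, 0], [0, 0, -0.02], [0, 0, -0.03], [0, 0, -0.03], [0, 0, -0.03], [0, 0, -0.025]], "twist": [[0, 0, 0], [0, 0, 0], [0, 0, 0], [0, 0, 0], [0, 0, 0], [0, 0, 0], [0, 0, 0], [0, 0, 0], [0, 0, 0], [0, 0, 0]]}}

```text
time: 24.78
tcp_pos: [511.9, 315.6, 120.5]
tool_rot: [[0.998, -0.064, 0.001], [-0.064, -0.998, 0.0], [0.001, -0.0, -1.0]]
wrist_force: [1.1, 0.9, -0.2]
finger_gap: 0.996
gripper_force: 0.0
```

>>> {"fn": "send_rows", "kwargs": {"jaw": [1, 1, 1, 1, 1, 1, 1, 1, 1, 1], "offset": [[-0.0015, 0.034, 0], [-0.0015, 0.034, 0], [-0.0015, 0.034, 0], [-0.0015, 0.034, 0], [-0.0015, 0.034, 0], [-0.0015, 0.034, 0], [-0.0015, 0.034, 0], [-0.0015, 0.034, 0], [-0.0015, 0.034, 0], [-0.0015, 0.034, 0]], "twist": [[0, 0, 0], [0, 0, 0], [0, 0, 0], [0, 0, 0], [0, 0, 0], [0, 0, 0], [0, 0, 0], [0, 0, 0], [0, 0, 0], [0, 0, 0]]}}

```text
time: 25.62
tcp_pos: [474.6, -24.1, 118.6]
tool_rot: [[0.998, -0.063, 0.0], [-0.063, -0.998, 0.0], [0.0, -0.0, -1.0]]
wrist_force: [1.0, 0.6, 0.0]
finger_gap: 0.999
gripper_force: 0.0
```

>>> {"fn": "send_rows", "kwargs": {"jaw": [1, 1, 1, 1, 1, 1, 1, 1, 1, 1], "offset": [[-0.0016, 0.034, 0], [-0.0016, 0.034, 0], [-0.0016, 0.034, 0], [-0.0016, 0.034, 0], [-0.0016, 0.034, 0], [-0.0016, 0.034, 0], [0, 0, 0.02], [0, 0, 0.01], [0, 0, 0], [0, 0, 0]], "twist": [[0, 0, 0], [0, 0, 0], [0, 0, 0], [0, 0, 0], [0, 0, 0], [0, 0, 0], [0, 0, 0], [0, 0, 0], [0, 0, 0], [0, 0, 0]]}}

```text
time: 26.45
tcp_pos: [452.2, -224.3, 87.9]
tool_rot: [[0.998, -0.062, -0.002], [-0.062, -0.998, 0.001], [-0.002, -0.001, -1.0]]
wrist_force: [-0.1, 0.5, 0.1]
finger_gap: 0.999
gripper_force: 0.0
```

```bash
python3 - <<'E'
from h import *
plan(452.9,-225.8,20,-3.6);print(get_obs()['tcp_pos'],get_obs()['joint_pos'][6])
im,d,W=cloud('top');caps(W,im);cam(W,im,439,36)
E
```

```text
yaw -3.6 dyaw -0.0 tz 0.001 shift before turn [0.0009 0.0016 0.0679] after turn [0.0009 0.0016 0.0679] tilt [-0.002  0.001]
[ 452.23901737 -224.27893649   87.91878642] -0.7411524787064228
tray cap 512 307 [512.25423079 314.25164828  29.48724284] ((513.6459350585938, 314.369873046875), 25.075307846069336)
tray cap 578 296 [580.37554109 312.01481775  29.65165602] ((580.931640625, 311.8865661621094), 24.36398696899414)
top 179 [439.3  36.1  64.2] [array([439.6,  36.5]), 17.8] house 201 ((439.558837890625, 36.65679931640625), (51.24231719970703, 45.19026565551758), 84.61763763427734)
```

Both caps sit flat (tops at 29.5 mm). Taking B's cap.

>>> {"fn": "send_rows", "kwargs": {"jaw": [1, 1, 1, 1, 1, 1, 1], "offset": [[0.0005, 0.001, 0.02], [0, 0, 0.02], [0, 0, 0.015], [0, 0, 0.01], [0, 0, 0.003], [0, 0, 0], [0, 0, 0]], "twist": [[0, 0, 0], [0, 0, 0], [0, 0, 0], [0, 0, 0], [0, 0, 0], [0, 0, 0], [0, 0, 0]]}}

```text
time: 27.08
tcp_pos: [453.5, -226.6, 21.1]
tool_rot: [[0.998, -0.063, 0.001], [-0.063, -0.998, -0.0], [0.001, 0.0, -1.0]]
wrist_force: [-0.2, -1.3, 0.2]
finger_gap: 1.005
gripper_force: 0.0
```

>>> {"fn": "send_rows", "kwargs": {"jaw": [0, 0, 0, 0, 0, 0, 0, 0], "offset": [[0, 0, 0], [0, 0, 0], [0, 0, 0], [0, 0, 0], [0, 0, 0], [0, 0, 0], [0, 0, 0], [0, 0, 0]], "twist": [[0, 0, 0], [0, 0, 0], [0, 0, 0], [0, 0, 0], [0, 0, 0], [0, 0, 0], [0, 0, 0], [0, 0, 0]]}}

```text
time: 27.75
tcp_pos: [453.4, -226.7, 21.1]
tool_rot: [[0.998, -0.063, 0.001], [-0.063, -0.998, -0.0], [0.001, -0.0, -1.0]]
wrist_force: [-1.0, 0.7, 5.1]
finger_gap: 0.553
gripper_force: 24.7
```

>>> {"fn": "send_rows", "kwargs": {"jaw": [0, 0, 0, 0, 0, 0, 0, 0, 0], "offset": [[0, 0, -0.01], [0, 0, -0.02], [0, 0, -0.02], [0, 0, -0.02], [0, 0, -0.02], [0, 0, -0.01], [0, 0, 0], [0, 0, 0], [0, 0, 0]], "twist": [[0, 0, 0], [0, 0, 0], [0, 0, 0], [0, 0, 0], [0, 0, 0], [0, 0, 0], [0, 0, 0], [0, 0, 0], [0, 0, 0]]}}

```text
time: 28.5
tcp_pos: [452.6, -226.0, 119.6]
tool_rot: [[0.998, -0.063, -0.001], [-0.063, -0.998, 0.001], [-0.001, -0.001, -1.0]]
wrist_force: [0.4, 1.2, -0.9]
finger_gap: 0.553
gripper_force: 25.8
```

```bash
python3 - <<'E'
from h import *
plan(446,320.5,120,-3.6);o=get_obs();print(o['tcp_pos'],o['wrist_force'])
E
```

```text
yaw -3.6 dyaw 0.0 tz -0.000 shift before turn [-0.0409 -0.545  -0.    ] after turn [-0.0409 -0.545  -0.    ] tilt [-0.001  0.001]
[ 452.57737586 -226.02945606  119.56614506] [ 0.38503941  1.1639113  -0.9267451 ]
```

>>> {"fn": "send_rows", "kwargs": {"jaw": [0, 0, 0, 0, 0, 0, 0, 0, 0, 0], "offset": [[-0.0026, -0.034, 0], [-0.0026, -0.034, 0], [-0.0026, -0.034, 0], [-0.0026, -0.034, 0], [-0.0026, -0.034, 0], [-0.0026, -0.034, 0], [-0.0026, -0.034, 0], [-0.0026, -0.034, 0], [-0.0026, -0.034, 0], [-0.0026, -0.034, 0]], "twist": [[0, 0, 0], [0, 0, 0], [0, 0, 0], [0, 0, 0], [0, 0, 0], [0, 0, 0], [0, 0, 0], [0, 0, 0], [0, 0, 0], [0, 0, 0]]}}

```text
time: 29.33
tcp_pos: [447.5, 115.9, 119.3]
tool_rot: [[0.998, -0.063, -0.002], [-0.063, -0.998, -0.001], [-0.002, 0.001, -1.0]]
wrist_force: [0.7, -0.3, -1.4]
finger_gap: 0.549
gripper_force: 25.9
```

>>> {"fn": "send_rows", "kwargs": {"jaw": [0, 0, 0, 0, 0, 0, 0, 0, 0, 0], "offset": [[-0.0025, -0.034, 0], [-0.0025, -0.034, 0], [-0.0025, -0.034, 0], [-0.0025, -0.034, 0], [-0.0025, -0.034, 0], [-0.0025, -0.034, 0], [0, -0.001, 0.02], [0, 0, 0.02], [0, 0, 0], [0, 0, 0]], "twist": [[0, 0, 0], [0, 0, 0], [0, 0, 0], [0, 0, 0], [0, 0, 0], [0, 0, 0], [0, 0, 0], [0, 0, 0], [0, 0, 0], [0, 0, 0]]}}

```text
time: 30.17
tcp_pos: [445.4, 318.8, 78.9]
tool_rot: [[0.998, -0.064, -0.003], [-0.064, -0.998, -0.003], [-0.003, 0.003, -1.0]]
wrist_force: [0.3, 0.2, 1.0]
finger_gap: 0.551
gripper_force: 26.0
```

>>> {"fn": "send_rows", "kwargs": {"jaw": [0, 0, 0], "offset": [[0, 0, 0], [0, 0, 0], [0, 0, 0]], "twist": [[0, 0, 0], [0, 0, 0], [0, 0, 0]]}}

```text
time: 30.42
tcp_pos: [447.2, 319.7, 81.3]
tool_rot: [[0.998, -0.064, 0.001], [-0.064, -0.998, 0.001], [0.001, -0.001, -1.0]]
wrist_force: [0.6, -0.6, 0.9]
finger_gap: 0.55
gripper_force: 26.0
```

```bash
python3 - <<'E'
from h import *
plan(446,320,-16,-3.6);print(get_obs()['tcp_pos'],get_obs()['joint_pos'])
im,d,W=cloud('top');cam(W,im,439,36);cam(W,im,453,-225.7);cam(W,im,505,-342)
# fixture: fence/jaw walls and dividers when open
P=W[155:215,172:285].reshape(-1,3)
th=np.radians(4.0);c=np.array([637.4,-107.2]);ex=np.array([np.cos(th),np.sin(th)]);ey=np.array([-np.sin(th),np.cos(th)])
q=P[:,:2]-c;X=q@ex;Y=q@ey;I=im[155:215,172:285].reshape(-1,3).astype(int)
for lo in range(70,280,15):
    m=(Y>lo)&(Y<lo+15)&(abs(X)<75)
    h,_=np.histogram(X[m],np.arange(-60,61,4),weights=np.nan_to_num(P[m,2]));n,_=np.histogram(X[m],np.arange(-60,61,4))
    print(lo,' '.join('%2.0f'%v for v in h/np.maximum(n,1)))
E
```

```text
yaw -3.7 dyaw 0.1 tz -0.001 shift before turn [-0.0013 -0.0001  0.0973] after turn [-0.0013 -0.0001  0.0973] tilt [0.001 0.001]
[447.22295004 319.74088319  81.33370771] [-1.09678048  0.60960693  0.68714544  1.86883945 -0.50816213  0.84359127
 -1.7854309 ]
top 179 [439.1  35.9  63.9] [array([439.5,  36.7]), 17.7] house 192 ((439.3714904785156, 36.877872467041016), (50.97563552856445, 44.39857482910156), 84.55821990966797)
top 180 [ 452.3 -226.3   63.9] [array([ 453. , -226.1]), 18.0] house 183 ((452.71044921875, -225.70018005371094), (50.68815231323242, 44.4701042175293), 76.15352630615234)
top 178 [ 505.2 -341.7   64.1] [array([ 505.6, -341.5]), 18.3] house 176 ((505.3794250488281, -342.6128845214844), (44.59124755859375, 52.1812858581543), 0.8051584362983704)
70 11 12 16 21 21 14 12 13 12 11 15 16 16 16 15 15 14 15 15 14 14 18 22 20 15 13 13  9  1  1
85 13 13 21 25 22 15 12 13 13 10 12 12 11 12 12 13 12 12 12 12 12 20 23 23  0 12 11  9  2  2
100 13 10 19 21 24 13 11 13 12 12 13 12 14 11 12 10 12 14 11 11 12 20 22 22 19 12 12 11  1 -0
115 11 12 20 22 22 19 13 11 11 12 11 14 12 10 13 
[... 284 characters left out ...]
 11 12 13 13 12 21 22 24 19 13 12 11  2  1
175 11 13 20 23 24 17 12 12 11 12 11 12 11 12 11 10 11 11 14 12 14 18 23 25 16 12 11 12  1  1
190 11 13 20 24 23 12 13 12 12 10 15 15 13 15 14 15 13 15 15 14 17 18 24 21 15 11 12  7  1 -0
205 12 11 20 23 22 14 10 12 10 11 12 11 13 12 11 12 12 10 11 12 17 20 24 23 17 12 12 10  1  0
220 12 12 20 22 23 21 12 11 10 12 11 11 11 11 11 13 11  9 12 13 11 18 22 24 20 13 11  9  2 -0
235 10 13 20 23 22 16 13 11 11 10 12 12 11 12 12 12 12 12 11 12 15 20 23 21 15 12 13 11  2 -1
250 12 12 20 23 22 12 11 10 13 11 13 11 11 12 10 12 11 12 10 12 14 18 24 22 13 13 11 11  1 -1
265 16 13 12 10 12 12 12 11 12 13 18 15 14 15 16 17 17 14 16 16 14 19 15 19 15 13 13 10  1  2
```

>>> {"fn": "send_rows", "kwargs": {"jaw": [0, 0, 0, 0, 0, 0, 0, 0, 0], "offset": [[-0.001, 0, 0.025], [0, 0, 0.025], [0, 0, 0.02], [0, 0, 0.015], [0, 0, 0.009], [0, 0, 0.003], [0, 0, 0], [0, 0, 0], [0, 0, 0]], "twist": [[0, 0, 0], [0, 0, 0], [0, 0, 0], [0, 0, 0], [0, 0, 0], [0, 0, 0], [0, 0, 0], [0, 0, 0], [0, 0, 0]]}}

```text
time: 31.22
tcp_pos: [446.2, 320.3, -15.8]
tool_rot: [[0.998, -0.063, 0.001], [-0.063, -0.998, 0.001], [0.001, -0.001, -1.0]]
wrist_force: [0.2, 0.6, -0.9]
finger_gap: 0.549
gripper_force: 26.0
```

>>> {"fn": "send_rows", "kwargs": {"jaw": [1, 1, 1, 1, 1, 1, 1, 1, 1, 1], "offset": [[0, 0, 0], [0, 0, 0], [0, 0, 0], [0, 0, 0], [0, 0, 0], [0, 0, -0.02], [0, 0, -0.03], [0, 0, -0.03], [0, 0, -0.03], [0, 0, -0.025]], "twist": [[0, 0, 0], [0, 0, 0], [0, 0, 0], [0, 0, 0], [0, 0, 0], [0, 0, 0], [0, 0, 0], [0, 0, 0], [0, 0, 0], [0, 0, 0]]}}

```text
time: 32.05
tcp_pos: [445.8, 319.8, 120.4]
tool_rot: [[0.998, -0.064, 0.001], [-0.064, -0.998, 0.0], [0.001, -0.0, -1.0]]
wrist_force: [-0.0, 2.4, -0.5]
finger_gap: 0.999
gripper_force: 0.0
```

>>> {"fn": "send_rows", "kwargs": {"jaw": [1, 1, 1, 1, 1, 1, 1, 1, 1, 1], "offset": [[0.0011, 0.0283, 0], [0.0011, 0.0283, 0], [0.0011, 0.0283, 0], [0.0011, 0.0283, 0], [0.0011, 0.0283, 0], [0.0011, 0.0283, 0], [0.0011, 0.0283, 0], [0.0011, 0.0283, 0], [0.0011, 0.0283, 0], [0.0011, 0.0283, 0]], "twist": [[0, 0, 0], [0, 0, 0], [0, 0, 0], [0, 0, 0], [0, 0, 0], [0, 0, 0], [0, 0, 0], [0, 0, 0], [0, 0, 0], [0, 0, 0]]}}

```text
time: 32.88
tcp_pos: [438.4, 35.5, 118.5]
tool_rot: [[0.998, -0.063, 0.0], [-0.063, -0.998, 0.0], [0.0, -0.0, -1.0]]
wrist_force: [0.2, 0.4, -0.3]
finger_gap: 0.998
gripper_force: 0.0
```

>>> {"fn": "send_rows", "kwargs": {"jaw": [1, 1, 1, 1, 1, 1, 1, 1, 1, 1], "offset": [[0, 0, 0], [0, 0, 0], [0, 0, 0], [0, 0, 0], [0, 0, 0], [0, 0, 0], [0, 0, 0], [0, 0, 0], [0, 0, 0], [0, 0, 0]], "twist": [[0, 0, -0.118], [0, 0, -0.118], [0, 0, -0.118], [0, 0, -0.118], [0, 0, -0.118], [0, 0, -0.118], [0, 0, -0.118], [0, 0, -0.118], [0, 0, -0.118], [0, 0, -0.118]]}}

```text
time: 33.72
tcp_pos: [438.6, 36.7, 118.5]
tool_rot: [[0.434, 0.901, 0.0], [0.901, -0.434, -0.0], [0.0, 0.0, -1.0]]
wrist_force: [-1.6, -0.9, -0.1]
finger_gap: 1.002
gripper_force: 0.0
```

>>> {"fn": "send_rows", "kwargs": {"jaw": [1, 1, 1, 1, 1, 1, 1], "offset": [[0, 0, 0], [0, 0, 0], [0, 0, 0], [0, 0, 0], [0, 0, 0], [0, 0, 0], [0, 0, 0]], "twist": [[0, 0, -0.118], [0, 0, -0.118], [0, 0, -0.122], [0, 0, 0], [0, 0, 0], [0, 0, 0], [0, 0, 0]]}}

```text
time: 34.3
tcp_pos: [438.6, 36.8, 118.4]
tool_rot: [[0.099, 0.995, -0.0], [0.995, -0.099, -0.0], [-0.0, -0.0, -1.0]]
wrist_force: [0.3, -0.2, -0.3]
finger_gap: 1.001
gripper_force: 0.0
```

```bash
python3 - <<'E'
from h import *
im,d,W=cloud('top');caps(W,im);cam(W,im,453,-225.7);cam(W,im,505,-342)
im,d,W=cloud('side');cam(W,im,439,36)
plan(439.4,36.5,-16,84.5);print(get_obs()['tcp_pos'])
E
```

```text
tray cap 446 306 [445.99738595 318.23623975  29.4422246 ] ((447.37493896484375, 318.8880310058594), 24.553321838378906)
tray cap 512 304 [513.58093458 314.47879809  29.45465546] ((511.964599609375, 314.5167541503906), 25.236316680908203)
tray cap 578 300 [580.2454321  312.00272754  29.15969517] ((580.9711303710938, 312.10870361328125), 24.48694610595703)
top 179 [ 452.2 -226.4   64.1] [array([ 452.7, -225.7]), 17.8] house 195 ((453.0156555175781, -226.07049560546875), (51.40900802612305, 45.64085006713867), 76.412109375)
top 178 [ 504.9 -341.6   64. ] [array([ 505.5, -342.3]), 18.1] house 183 ((505.6867980957031, -342.0682373046875), (44.758548736572266, 52.04315948486328), 1.6130913496017456)
top 114 [437.8  31.8  64.2] [array([440.4,  35.8]), 20.9] house 92 ((438.3408203125, 31.631187438964844), (47.44007873535156, 48.858245849609375), 1.1000010967254639)
yaw 84.4 dyaw 0.1 tz -0.002 shift before turn [-0.0003  0.0009  0.1343] after turn [-0.0003  0.0009  0.1343] tilt [-0. -0.]
[438.59223341  36.86739412 118.34945346]
```

All three caps are in the tray. Picking up webcam A.

>>> {"fn": "send_rows", "kwargs": {"jaw": [1, 1, 1, 1, 1, 1, 1, 1, 1], "offset": [[0, 0.0009, 0.025], [0, 0, 0.03], [0, 0, 0.03], [0, 0, 0.025], [0, 0, 0.014], [0, 0, 0.007], [0, 0, 0.003], [0, 0, 0], [0, 0, 0]], "twist": [[0, 0, 0], [0, 0, 0], [0, 0, 0], [0, 0, 0], [0, 0, 0], [0, 0, 0], [0, 0, 0], [0, 0, 0], [0, 0, 0]]}}

```text
time: 35.15
tcp_pos: [440.1, 36.8, -15.0]
tool_rot: [[0.096, 0.995, 0.001], [0.995, -0.096, 0.0], [0.0, 0.001, -1.0]]
wrist_force: [-0.3, -1.3, -0.6]
finger_gap: 1.0
gripper_force: 0.0
```

>>> {"fn": "send_rows", "kwargs": {"jaw": [0, 0, 0, 0, 0, 0, 0, 0], "offset": [[0, 0, 0], [0, 0, 0], [0, 0, 0], [0, 0, 0], [0, 0, 0], [0, 0, 0], [0, 0, 0], [0, 0, 0]], "twist": [[0, 0, 0], [0, 0, 0], [0, 0, 0], [0, 0, 0], [0, 0, 0], [0, 0, 0], [0, 0, 0], [0, 0, 0]], "squeeze": 35}}

```text
time: 35.82
tcp_pos: [440.2, 36.9, -14.8]
tool_rot: [[0.096, 0.995, 0.002], [0.995, -0.096, 0.0], [0.001, 0.002, -1.0]]
wrist_force: [-0.3, 0.3, 7.1]
finger_gap: 0.531
gripper_force: 35.6
```

>>> {"fn": "send_rows", "kwargs": {"jaw": [0, 0, 0, 0, 0, 0, 0, 0, 0], "offset": [[0, 0, -0.01], [0, 0, -0.02], [0, 0, -0.02], [0, 0, -0.02], [0, 0, -0.02], [0, 0, -0.02], [0, 0, 0], [0, 0, 0], [0, 0, 0]], "twist": [[0, 0, 0], [0, 0, 0], [0, 0, 0], [0, 0, 0], [0, 0, 0], [0, 0, 0], [0, 0, 0], [0, 0, 0], [0, 0, 0]]}}

```text
time: 36.57
tcp_pos: [439.0, 36.9, 93.9]
tool_rot: [[0.096, 0.995, -0.001], [0.995, -0.096, 0.0], [0.0, -0.001, -1.0]]
wrist_force: [-0.2, -0.2, -1.8]
finger_gap: 0.527
gripper_force: 37.1
```

```bash
python3 - <<'E'
from h import *
plan(617.9,129.0,94,94);o=get_obs();print(o['tcp_pos'],o['wrist_force'])
im,d,W=cloud('side')
P=W[(abs(W[...,0]-439)<40)&(abs(W[...,1]-36)<60)&(im.min(-1)>130)];print(len(P),np.percentile(P[:,2],[2,98]))
E
```

```text
yaw 84.5 dyaw 9.5 tz -0.166 shift before turn [ 0.1088  0.1692 -0.0002] after turn [ 0.0794  0.1848 -0.0002] tilt [-0.001  0.   ]
[439.04168235  36.87498421  93.91279396] [-0.19694154 -0.22707223 -1.78598103]
69 [142.85193362 277.69237415]
```

>>> {"fn": "send_rows", "kwargs": {"jaw": [0, 0, 0, 0, 0, 0, 0, 0, 0, 0], "offset": [[0.0136, 0.0212, 0], [0.0136, 0.0212, 0], [0.0136, 0.0212, 0], [0.0136, 0.0212, 0], [0.0136, 0.0211, 0], [0.0136, 0.0211, 0], [0.0136, 0.0211, 0], [0.0136, 0.0211, 0], [0, 0, 0], [0, 0, 0]], "twist": [[0, 0, 0], [0, 0, 0], [0, 0, 0], [0, 0, 0], [0, 0, 0], [0, 0, 0], [0, 0, 0], [0, 0, 0], [0, 0, -0.083], [0, 0, -0.083]]}}

```text
time: 37.45
tcp_pos: [618.5, 129.8, 91.7]
tool_rot: [[-0.075, 0.997, -0.003], [0.997, 0.075, -0.001], [-0.0, -0.003, -1.0]]
wrist_force: [-0.1, -1.2, -0.4]
finger_gap: 0.528
gripper_force: 37.0
```

>>> {"fn": "send_rows", "kwargs": {"jaw": [0, 0, 0, 0, 0, 0], "offset": [[0, 0, 0.02], [0, 0, 0.02], [0, 0, 0], [0, 0, 0], [0, 0, 0], [0, 0, 0]], "twist": [[0, 0, 0], [0, 0, 0], [0, 0, 0], [0, 0, 0], [0, 0, 0], [0, 0, 0]]}}

```text
time: 37.95
tcp_pos: [619.0, 128.8, 55.1]
tool_rot: [[-0.07, 0.998, 0.001], [0.998, 0.07, 0.0], [0.0, 0.001, -1.0]]
wrist_force: [0.5, -0.0, -1.1]
finger_gap: 0.529
gripper_force: 36.9
```

```bash
python3 - <<'E'
from h import *
plan(617.9,129.0,-2,94);o=get_obs();print(o['tcp_pos'],o['finger_gap'])
E
```

```text
yaw 94.0 dyaw -0.0 tz 0.000 shift before turn [ 0.0003 -0.0012  0.0571] after turn [ 0.0003 -0.0012  0.0571] tilt [0.001 0.   ]
[619.00248471 128.81969401  55.14185893] 0.5291810310610809
```

>>> {"fn": "send_rows", "kwargs": {"jaw": [0, 0, 0, 0, 0, 0, 0], "offset": [[0, -0.001, 0.02], [0, 0, 0.015], [0, 0, 0.012], [0, 0, 0.006], [0, 0, 0.003], [0, 0, 0], [0, 0, 0]], "twist": [[0, 0, 0], [0, 0, 0], [0, 0, 0], [0, 0, 0], [0, 0, 0], [0, 0, 0], [0, 0, 0]]}}

```text
time: 38.53
tcp_pos: [617.9, 128.7, -1.0]
tool_rot: [[-0.07, 0.998, 0.001], [0.998, 0.07, 0.0], [0.0, 0.001, -1.0]]
wrist_force: [-0.5, -0.3, -1.4]
finger_gap: 0.533
gripper_force: 37.0
```

>>> {"fn": "send_rows", "kwargs": {"jaw": [1, 1, 1, 1, 1, 1, 1, 1, 1, 1], "offset": [[0, 0, 0], [0, 0, 0], [0, 0, 0], [0, 0, 0], [0, 0, 0], [0, 0, -0.02], [0, 0, -0.03], [0, 0, -0.03], [0, 0, -0.03], [0, 0, -0.01]], "twist": [[0, 0, 0], [0, 0, 0], [0, 0, 0], [0, 0, 0], [0, 0, 0], [0, 0, 0], [0, 0, 0], [0, 0, 0], [0, 0, 0], [0, 0, 0]]}}

```text
time: 39.37
tcp_pos: [619.6, 128.9, 123.1]
tool_rot: [[-0.07, 0.998, 0.006], [0.998, 0.07, 0.001], [0.001, 0.006, -1.0]]
wrist_force: [1.2, -0.5, -0.1]
finger_gap: 0.998
gripper_force: 0.0
```

>>> {"fn": "send_rows", "kwargs": {"jaw": [1, 1, 1, 1, 1, 1, 1, 1], "offset": [[-0.0286, -0.0158, 0], [-0.0286, -0.0158, 0], [-0.0286, -0.0158, 0], [-0.0286, -0.0158, 0], [-0.0286, -0.0158, 0], [-0.0286, -0.0158, 0], [-0.0286, -0.0158, 0], [-0.0286, -0.0158, 0]], "twist": [[0, 0, 0], [0, 0, 0], [0, 0, 0], [0, 0, 0], [0, 0, 0], [0, 0, 0], [0, 0, 0], [0, 0, 0]]}}

```text
time: 40.03
tcp_pos: [506.3, -109.5, 118.4]
tool_rot: [[-0.07, 0.998, 0.0], [0.998, 0.07, 0.0], [0.0, 0.0, -1.0]]
wrist_force: [0.6, -1.9, -0.4]
finger_gap: 0.997
gripper_force: 0.0
```

>>> {"fn": "send_rows", "kwargs": {"jaw": [1, 1, 1, 1, 1, 1, 1, 1, 1, 1], "offset": [[-0.0286, -0.0158, 0], [-0.0286, -0.0158, 0], [-0.0286, -0.0158, 0], [-0.0286, -0.0158, 0], [0, 0, 0], [0, 0, 0], [0, 0, 0], [0, 0, 0], [0, 0, 0], [0, 0, 0]], "twist": [[0, 0, 0], [0, 0, 0], [0, 0, 0], [0, 0, 0], [0, 0, 0.102], [0, 0, 0.102], [0, 0, 0.102], [0, 0, 0], [0, 0, 0], [0, 0, 0]]}}

```text
time: 40.87
tcp_pos: [452.3, -226.6, 118.3]
tool_rot: [[0.23, 0.973, -0.0], [0.973, -0.23, -0.0], [-0.0, -0.0, -1.0]]
wrist_force: [0.7, -1.0, 0.3]
finger_gap: 1.002
gripper_force: 0.0
```

```bash
python3 - <<'E'
from h import *
im,d,W=cloud('top');cam(W,im,617.9,129,40);cam(W,im,453,-225.7);cam(W,im,505,-342)
im,d,W=cloud('side');cam(W,im,617.9,129,40);cam(W,im,453,-226)
plan(452.8,-226,-15,76.4);print(get_obs()['tcp_pos'])
E
```

```text
top 85 [612.5 124.5  72.7] [array([615.7, 127.9]), 18.4] house 17 ((616.2706298828125, 128.62615966796875), (48.27508544921875, 45.82079315185547), 89.22179412841797)
top 0 0 0 house 0 0
top 0 0 0 house 0 0
top 89 [616.6 116.6  68.8] [array([612.7, 128.2]), 21.1] house 12 ((607.5763549804688, 122.52946472167969), (34.36376953125, 52.36446762084961), 63.03066635131836)
top 163 [ 452.1 -228.7   63.8] [array([ 453.8, -225.4]), 20.3] house 155 ((451.6561584472656, -227.45126342773438), (54.830665588378906, 45.907958984375), 78.04817199707031)
yaw 76.6 dyaw -0.2 tz 0.004 shift before turn [0.0008 0.0003 0.1334] after turn [0.0008 0.0003 0.1334] tilt [-0.  0.]
[ 452.32496901 -226.664548    118.37009808]
```

>>> {"fn": "send_rows", "kwargs": {"jaw": [1, 1, 1, 1, 1, 1, 1, 1, 1], "offset": [[0.0008, 0, 0.025], [0, 0, 0.03], [0, 0, 0.03], [0, 0, 0.024], [0, 0, 0.014], [0, 0, 0.007], [0, 0, 0.003], [0, 0, 0], [0, 0, 0]], "twist": [[0, 0, 0], [0, 0, 0], [0, 0, 0], [0, 0, 0], [0, 0, 0], [0, 0, 0], [0, 0, 0], [0, 0, 0], [0, 0, 0]]}}

```text
time: 41.72
tcp_pos: [453.0, -226.4, -13.9]
tool_rot: [[0.233, 0.972, 0.001], [0.972, -0.233, -0.001], [-0.0, 0.001, -1.0]]
wrist_force: [0.1, 0.2, -0.6]
finger_gap: 1.0
gripper_force: 0.0
```

>>> {"fn": "send_rows", "kwargs": {"jaw": [0, 0, 0, 0, 0, 0, 0, 0], "offset": [[0, 0, 0], [0, 0, 0], [0, 0, 0], [0, 0, 0], [0, 0, 0], [0, 0, 0], [0, 0, 0], [0, 0, 0]], "twist": [[0, 0, 0], [0, 0, 0], [0, 0, 0], [0, 0, 0], [0, 0, 0], [0, 0, 0], [0, 0, 0], [0, 0, 0]]}}

```text
time: 42.38
tcp_pos: [453.2, -226.3, -13.7]
tool_rot: [[0.234, 0.972, 0.002], [0.972, -0.234, -0.001], [-0.0, 0.002, -1.0]]
wrist_force: [-0.6, 0.4, 6.2]
finger_gap: 0.529
gripper_force: 35.7
```

>>> {"fn": "send_rows", "kwargs": {"jaw": [0, 0, 0, 0, 0, 0, 0, 0, 0], "offset": [[0, 0, -0.01], [0, 0, -0.02], [0, 0, -0.02], [0, 0, -0.02], [0, 0, -0.02], [0, 0, -0.02], [0, 0, 0], [0, 0, 0], [0, 0, 0]], "twist": [[0, 0, 0], [0, 0, 0], [0, 0, 0], [0, 0, 0], [0, 0, 0], [0, 0, 0], [0, 0, 0], [0, 0, 0], [0, 0, 0]]}}

```text
time: 43.13
tcp_pos: [452.0, -225.6, 95.1]
tool_rot: [[0.234, 0.972, -0.001], [0.972, -0.234, 0.0], [0.0, -0.001, -1.0]]
wrist_force: [0.1, -0.7, -2.2]
finger_gap: 0.527
gripper_force: 37.1
```

```bash
python3 - <<'E'
from h import *
plan(622.5,63.2,96,94);o=get_obs();print(o['tcp_pos'],o['wrist_force'])
im,d,W=cloud('top');cam(W,im,505,-342)
E
```

```text
yaw 76.5 dyaw 17.5 tz -0.306 shift before turn [ 0.3207  0.0984 -0.0009] after turn [ 0.2762  0.1903 -0.001 ] tilt [-0.001  0.   ]
[ 451.96731374 -225.62045908   95.06213169] [ 0.08474073 -0.69766236 -2.21161744]
top 0 0 0 house 0 0
```

>>> {"fn": "send_rows", "kwargs": {"jaw": [0, 0, 0, 0, 0, 0, 0, 0, 0, 0], "offset": [[0.0321, 0.0098, 0], [0.0321, 0.0098, 0], [0.0321, 0.0098, 0], [0.0321, 0.0098, 0], [0.0321, 0.0099, 0], [0.0321, 0.0099, 0], [0.032, 0.0099, 0], [0.032, 0.0098, 0], [0.032, 0.0098, 0], [0.032, 0.0098, 0]], "twist": [[0, 0, 0], [0, 0, 0], [0, 0, 0], [0, 0, 0], [0, 0, 0], [0, 0, 0], [0, 0, 0], [0, 0, 0], [0, 0, 0], [0, 0, 0]]}}

```text
time: 44.02
tcp_pos: [622.6, 64.2, 93.7]
tool_rot: [[0.234, 0.972, -0.003], [0.972, -0.234, -0.0], [-0.001, -0.003, -1.0]]
wrist_force: [0.7, -0.4, -2.1]
finger_gap: 0.532
gripper_force: 37.1
```

>>> {"fn": "send_rows", "kwargs": {"jaw": [0, 0, 0, 0, 0, 0, 0, 0], "offset": [[0, 0, 0], [0, 0, 0], [0, 0, 0], [0, 0, 0.02], [0, 0, 0.02], [0, 0, 0], [0, 0, 0], [0, 0, 0]], "twist": [[0, 0, -0.102], [0, 0, -0.102], [0, 0, -0.102], [0, 0, 0], [0, 0, 0], [0, 0, 0], [0, 0, 0], [0, 0, 0]]}}

```text
time: 44.68
tcp_pos: [623.0, 62.4, 55.3]
tool_rot: [[-0.07, 0.998, -0.001], [0.998, 0.07, -0.0], [-0.0, -0.001, -1.0]]
wrist_force: [1.0, -0.5, -1.1]
finger_gap: 0.528
gripper_force: 37.0
```

```bash
python3 - <<'E'
from h import *
plan(622.5,63.2,-1,94);o=get_obs();print(o['tcp_pos'],o['finger_gap'])
im,d,W=cloud('top');cam(W,im,505,-342);cam(W,im,475,-310,70)
E
```

```text
yaw 94.0 dyaw 0.0 tz -0.000 shift before turn [ 0.0008 -0.0004  0.0563] after turn [ 0.0008 -0.0004  0.0563] tilt [-0.001 -0.   ]
[622.95592285  62.4371037   55.3463173 ] 0.5281576293974289
top 182 [ 505.3 -341.7   63.9] [array([ 505.4, -342.4]), 18.2] house 187 ((505.4936828613281, -341.9407653808594), (45.02601623535156, 51.66147994995117), 0.8969740867614746)
top 182 [ 505.3 -341.7   63.9] [array([ 505.4, -342.4]), 18.2] house 187 ((505.4936828613281, -341.9407653808594), (45.02601623535156, 51.66147994995117), 0.8969740867614746)
```

>>> {"fn": "send_rows", "kwargs": {"jaw": [0, 0, 0, 0, 0, 0, 0], "offset": [[0.0005, 0, 0.02], [0, 0, 0.015], [0, 0, 0.012], [0, 0, 0.006], [0, 0, 0.003], [0, 0, 0], [0, 0, 0]], "twist": [[0, 0, 0], [0, 0, 0], [0, 0, 0], [0, 0, 0], [0, 0, 0], [0, 0, 0], [0, 0, 0]]}}

```text
time: 45.32
tcp_pos: [623.4, 63.1, -0.0]
tool_rot: [[-0.07, 0.998, 0.001], [0.998, 0.07, -0.0], [-0.0, 0.001, -1.0]]
wrist_force: [-0.0, -0.1, -1.8]
finger_gap: 0.532
gripper_force: 37.1
```

>>> {"fn": "send_rows", "kwargs": {"jaw": [1, 1, 1, 1, 1, 1, 1, 1, 1, 1], "offset": [[0, 0, 0], [0, 0, 0], [0, 0, 0], [0, 0, 0], [0, 0, 0], [0, 0, -0.02], [0, 0, -0.03], [0, 0, -0.03], [0, 0, -0.03], [0, 0, -0.01]], "twist": [[0, 0, 0], [0, 0, 0], [0, 0, 0], [0, 0, 0], [0, 0, 0], [0, 0, 0], [0, 0, 0], [0, 0, 0], [0, 0, 0], [0, 0, 0]]}}

```text
time: 46.15
tcp_pos: [625.2, 63.0, 124.1]
tool_rot: [[-0.07, 0.998, 0.006], [0.998, 0.07, 0.001], [0.0, 0.006, -1.0]]
wrist_force: [0.6, -0.2, -0.3]
finger_gap: 1.002
gripper_force: 0.0
```

>>> {"fn": "send_rows", "kwargs": {"jaw": [1, 1, 1, 1, 1, 1, 1, 1], "offset": [[-0.033, -0.0121, 0], [-0.033, -0.0121, 0], [-0.033, -0.0121, 0], [-0.033, -0.0121, 0], [-0.033, -0.0121, 0], [-0.033, -0.0121, 0], [-0.033, -0.0121, 0], [-0.033, -0.0121, 0]], "twist": [[0, 0, 0], [0, 0, 0], [0, 0, 0], [0, 0, 0], [0, 0, 0], [0, 0, 0], [0, 0, 0], [0, 0, 0]]}}

```text
time: 46.82
tcp_pos: [544.1, -208.4, 119.3]
tool_rot: [[-0.07, 0.998, 0.0], [0.998, 0.07, 0.0], [0.0, 0.0, -1.0]]
wrist_force: [0.5, -1.1, 0.5]
finger_gap: 0.998
gripper_force: 0.0
```

>>> {"fn": "send_rows", "kwargs": {"jaw": [1, 1, 1, 1, 0.68, 0.68, 0.68, 0.68, 0.68, 0.68], "offset": [[-0.033, -0.0121, 0], [-0.033, -0.0121, 0], [-0.033, -0.0121, 0], [-0.033, -0.0121, 0], [0, 0, 0.02], [0, 0, 0.02], [0, 0, 0], [0, 0, 0], [0, 0, 0], [0, 0, 0]], "twist": [[0, 0, 0], [0, 0, 0], [0, 0, 0], [0, 0, 0], [0, 0, 0.047], [0, 0, 0], [0, 0, 0], [0, 0, 0], [0, 0, 0], [0, 0, 0]]}}

```text
time: 47.65
tcp_pos: [506.7, -342.0, 80.6]
tool_rot: [[-0.024, 1.0, 0.002], [1.0, 0.024, -0.001], [-0.001, 0.002, -1.0]]
wrist_force: [0.0, -0.4, 1.0]
finger_gap: 0.679
gripper_force: 0.0
```

```bash
python3 - <<'E'
from h import *
im,d,W=cloud('side');cam(W,im,505,-342)
P=W[(abs(W[...,0]-505)<75)&(W[...,1]<-300)&(W[...,1]>-400)];k=P[(P[:,2]>18)&(P[:,2]<31)&(P[:,0]>531)]
for a in range(-400,-300,15):
    q=k[(k[:,1]>a)&(k[:,1]<a+15)]
    if len(q): print(a,len(q),np.percentile(q[:,0],3))
# lowest fingertip points
F=W[(abs(W[...,0]-505)<70)&(W[...,1]>-375)&(W[...,1]<-320)&(W[...,2]>75)&(W[...,2]<140)]
print('finger z low',np.percentile(F[:,2],[0,1,3,10]))
plan(505.4,-342.1,-8,91.3);o=get_obs();print(o['tcp_pos'],o['finger_gap'])
E
```

```text
top 210 [ 506.  -344.7   63.6] [array([ 504.9, -343. ]), 20.2] house 194 ((505.2561340332031, -343.6044616699219), (52.15502166748047, 45.86673355102539), 89.45433807373047)
-400 82 547.9824595068305
-385 80 547.5162150272185
-370 84 549.6555629069684
-355 23 545.0021347791123
finger z low [116.55740367 118.43416927 118.77027167 121.20782819]
yaw 91.4 dyaw -0.1 tz 0.001 shift before turn [ 0.     -0.0015  0.0886] after turn [ 0.     -0.0015  0.0886] tilt [ 0.002 -0.001]
[ 506.70278538 -342.02443735   80.60906099] 0.6800500287024821
```

>>> {"fn": "send_rows", "kwargs": {"jaw": [0.68, 0.68, 0.68, 0.68, 0.68, 0.68, 0.68, 0.68, 0.68, 0.68], "offset": [[0, -0.0015, 0.02], [0, 0, 0.02], [0, 0, 0.015], [0, 0, 0.01], [0, 0, 0.01], [0, 0, 0.006], [0, 0, 0.004], [0, 0, 0.003], [0, 0, 0], [0, 0, 0]], "twist": [[0, 0, 0], [0, 0, 0], [0, 0, 0], [0, 0, 0], [0, 0, 0], [0, 0, 0], [0, 0, 0], [0, 0, 0], [0, 0, 0], [0, 0, 0]]}}

```text
time: 48.53
tcp_pos: [504.5, -342.3, -8.2]
tool_rot: [[-0.023, 1.0, 0.0], [1.0, 0.023, -0.0], [-0.0, 0.0, -1.0]]
wrist_force: [0.8, 0.6, -0.0]
finger_gap: 0.679
gripper_force: 0.0
```

>>> {"fn": "send_rows", "kwargs": {"jaw": [0, 0, 0, 0, 0, 0], "offset": [[0, 0, 0], [0, 0, 0], [0, 0, 0], [0, 0, 0], [0, 0, 0], [0, 0, 0]], "twist": [[0, 0, 0], [0, 0, 0], [0, 0, 0], [0, 0, 0], [0, 0, 0], [0, 0, 0]]}}

```text
time: 49.03
tcp_pos: [505.2, -342.5, -7.6]
tool_rot: [[-0.023, 1.0, 0.002], [1.0, 0.023, -0.001], [-0.001, 0.002, -1.0]]
wrist_force: [0.2, 0.4, 5.4]
finger_gap: 0.524
gripper_force: 37.0
```

>>> {"fn": "send_rows", "kwargs": {"jaw": [0, 0, 0, 0, 0, 0, 0, 0, 0, 0], "offset": [[0, 0, -0.005], [0, 0, -0.01], [0, 0, -0.02], [0, 0, -0.02], [0, 0, -0.02], [0, 0, -0.02], [0, 0, -0.015], [0, 0, 0], [0, 0, 0], [0, 0, 0]], "twist": [[0, 0, 0], [0, 0, 0], [0, 0, 0], [0, 0, 0], [0, 0, 0], [0, 0, 0], [0, 0, 0], [0, 0, 0], [0, 0, 0], [0, 0, 0]]}}

```text
time: 49.87
tcp_pos: [503.6, -341.5, 100.6]
tool_rot: [[-0.023, 1.0, -0.001], [1.0, 0.023, 0.001], [0.001, -0.001, -1.0]]
wrist_force: [-0.3, -0.7, -1.6]
finger_gap: 0.525
gripper_force: 36.3
```

```bash
python3 - <<'E'
from h import *
plan(627.1,-2.7,100,94);o=get_obs();print(o['tcp_pos'],o['wrist_force'])
E
```

```text
yaw 91.3 dyaw 2.7 tz -0.047 shift before turn [0.3359 0.1312 0.0007] after turn [0.3294 0.1468 0.0007] tilt [-0.001  0.001]
[ 503.63819577 -341.53296835  100.60234616] [-0.25562809 -0.74049851 -1.59183108]
```

>>> {"fn": "send_rows", "kwargs": {"jaw": [0, 0, 0, 0, 0, 0, 0, 0, 0, 0], "offset": [[0.0305, 0.0119, 0], [0.0305, 0.0119, 0], [0.0305, 0.0119, 0], [0.0305, 0.0119, 0], [0.0305, 0.0119, 0], [0.0305, 0.0119, 0], [0.0305, 0.0119, 0], [0.0305, 0.0119, 0], [0.0305, 0.0119, 0], [0.0305, 0.0119, 0]], "twist": [[0, 0, 0], [0, 0, 0], [0, 0, 0], [0, 0, 0], [0, 0, 0], [0, 0, 0], [0, 0, 0], [0, 0, 0], [0, 0, 0], [0, 0, 0]]}}

```text
time: 50.7
tcp_pos: [615.5, -32.8, 99.7]
tool_rot: [[-0.023, 1.0, -0.003], [1.0, 0.023, -0.0], [0.0, -0.003, -1.0]]
wrist_force: [0.4, -0.9, -1.6]
finger_gap: 0.524
gripper_force: 36.3
```

>>> {"fn": "send_rows", "kwargs": {"jaw": [0, 0, 0, 0, 0, 0, 0, 0], "offset": [[0.0305, 0.012, 0], [0, 0, 0], [0, 0, 0.02], [0, 0, 0.02], [0, 0, 0], [0, 0, 0], [0, 0, 0], [0, 0, 0]], "twist": [[0, 0, 0], [0, 0, -0.047], [0, 0, 0], [0, 0, 0], [0, 0, 0], [0, 0, 0], [0, 0, 0], [0, 0, 0]]}}

```text
time: 51.37
tcp_pos: [628.1, -4.0, 62.2]
tool_rot: [[-0.069, 0.998, 0.001], [0.998, 0.069, -0.0], [-0.0, 0.001, -1.0]]
wrist_force: [-0.0, 0.1, -1.7]
finger_gap: 0.527
gripper_force: 36.7
```

```bash
python3 - <<'E'
from h import *
plan(627.1,-2.5,5,94);o=get_obs();print(o['tcp_pos'],o['finger_gap'])
E
```

```text
yaw 94.0 dyaw 0.0 tz -0.000 shift before turn [ 0.0016 -0.001   0.0572] after turn [ 0.0016 -0.001   0.0572] tilt [ 0.001 -0.   ]
[628.12750565  -4.0357339   62.2355305 ] 0.5274378464585421
```

>>> {"fn": "send_rows", "kwargs": {"jaw": [0, 0, 0, 0, 0, 0, 0], "offset": [[0.0015, -0.0005, 0.02], [0, 0, 0.015], [0, 0, 0.012], [0, 0, 0.006], [0, 0, 0.003], [0, 0, 0], [0, 0, 0]], "twist": [[0, 0, 0], [0, 0, 0], [0, 0, 0], [0, 0, 0], [0, 0, 0], [0, 0, 0], [0, 0, 0]]}}

```text
time: 51.95
tcp_pos: [627.5, -2.4, 6.0]
tool_rot: [[-0.07, 0.998, 0.001], [0.998, 0.07, -0.0], [-0.0, 0.001, -1.0]]
wrist_force: [-0.4, 0.4, -1.5]
finger_gap: 0.531
gripper_force: 36.7
```

>>> {"fn": "send_rows", "kwargs": {"jaw": [1, 1, 1, 1, 1, 1, 1, 1, 1, 1], "offset": [[0, 0, 0], [0, 0, 0], [0, 0, 0], [0, 0, 0], [0, 0, 0], [0, 0, -0.02], [0, 0, -0.03], [0, 0, -0.03], [0, 0, -0.03], [0, 0, 0]], "twist": [[0, 0, 0], [0, 0, 0], [0, 0, 0], [0, 0, 0], [0, 0, 0], [0, 0, 0], [0, 0, 0], [0, 0, 0], [0, 0, 0], [0, 0, 0]]}}

```text
time: 52.78
tcp_pos: [630.5, -2.8, 121.7]
tool_rot: [[-0.07, 0.998, 0.01], [0.998, 0.07, -0.0], [-0.001, 0.01, -1.0]]
wrist_force: [0.9, -0.0, -0.1]
finger_gap: 1.007
gripper_force: 0.0
```

>>> {"fn": "send_rows", "kwargs": {"jaw": [1, 1, 1, 1, 1, 1, 1, 1, 1, 1], "offset": [[-0.026, 0.0008, 0], [-0.026, 0.0008, 0], [-0.026, 0.0008, 0], [-0.027, 0.0008, 0], [0, 0, 0], [0, 0, 0], [0, 0, 0], [0, 0, 0], [0, 0, 0], [0, 0, 0]], "twist": [[0, 0, 0], [0, 0, 0], [0, 0, 0], [0, 0, 0], [0, 0, 0.09], [0, 0, 0.09], [0, 0, 0.09], [0, 0, 0.1], [0, 0, 0], [0, 0, 0]]}}

```text
time: 53.62
tcp_pos: [637.4, -106.6, 115.2]
tool_rot: [[0.293, 0.956, -0.0], [0.956, -0.293, -0.0], [-0.0, -0.0, -1.0]]
wrist_force: [-0.7, 0.6, -1.1]
finger_gap: 1.0
gripper_force: 0.0
```

```bash
python3 - <<'E'
from h import *
im,d,W=cloud('side');save(im[100:300,170:440],'x.png');save(cv2.resize(im[110:260,210:410],None,fx=3,fy=3,interpolation=cv2.INTER_CUBIC),'s6.png')
plan(637.4,-107.5,20,72.8);o=get_obs();print(o['tcp_pos'],o['finger_gap'])
P=W[195:245,285:350].reshape(-1,3);k=P[(P[:,2]>66)&(P[:,2]<80)&(abs(P[:,0]-637)<45)&(abs(P[:,1]+107)<45)];print(cv2.minAreaRect(k[:,:2].astype(np.float32)))
im,d,W=cloud('top');caps(W,im)
E
```

```text
yaw 73.0 dyaw -0.2 tz 0.004 shift before turn [-0.0008  0.0002  0.0953] after turn [-0.0008  0.0002  0.0953] tilt [-0. -0.]
[ 637.44609436 -106.60643923  115.30291722] 1.001732343456248
((636.67041015625, -107.944580078125), (73.52751922607422, 16.532766342163086), 72.9803466796875)
tray cap 446 303 [445.82409289 318.80080708  29.5011014 ] ((444.94683837890625, 318.6308288574219), 24.58814811706543)
tray cap 512 304 [513.05398623 314.48872377  29.49961418] ((513.5465698242188, 314.55755615234375), 25.341732025146484)
tray cap 578 301 [580.55686369 311.35448558  29.7081362 ] ((581.0430297851562, 312.71551513671875), 24.654098510742188)
```

View pics/s6.png

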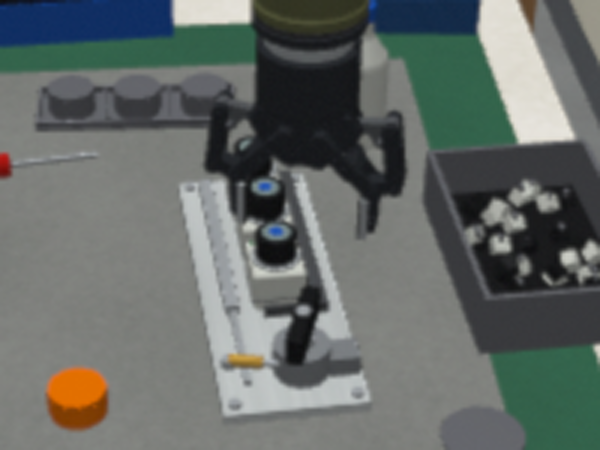

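All three webcams stand in their bays and all caps are in the tray. Closing the handle.

>>> {"fn": "send_rows", "kwargs": {"jaw": [1, 1, 1, 1, 1, 1, 1, 1, 1], "offset": [[-0.0008, 0, 0.02], [0, 0, 0.02], [0, 0, 0.02], [0, 0, 0.015], [0, 0, 0.012], [0, 0, 0.006], [0, 0, 0.002], [0, 0, 0], [0, 0, 0]], "twist": [[0, 0, 0], [0, 0, 0], [0, 0, 0], [0, 0, 0], [0, 0, 0], [0, 0, 0], [0, 0, 0], [0, 0, 0], [0, 0, 0]]}}

```text
time: 54.47
tcp_pos: [637.8, -107.7, 21.2]
tool_rot: [[0.295, 0.955, 0.001], [0.955, -0.295, -0.0], [0.0, 0.001, -1.0]]
wrist_force: [0.4, -0.1, -0.3]
finger_gap: 1.0
gripper_force: 0.0
```

>>> {"fn": "send_rows", "kwargs": {"jaw": [0, 0, 0, 0, 0, 0, 0, 0, 0, 0], "offset": [[0, 0, 0], [0, 0, 0], [0, 0, 0], [0, 0, 0], [0, 0, 0], [0, 0, 0], [0, 0, 0], [0, 0, 0], [0, 0, 0], [0, 0, 0]], "twist": [[0, 0, 0], [0, 0, 0], [0, 0, 0], [0, 0, 0], [0, 0, 0], [0, 0, 0], [0, 0, 0], [0, 0, 0], [0, 0, 0], [0, 0, 0]], "squeeze": 45}}

```text
time: 55.3
tcp_pos: [639.4, -108.1, 21.0]
tool_rot: [[0.295, 0.955, 0.004], [0.955, -0.295, -0.001], [-0.0, 0.004, -1.0]]
wrist_force: [5.0, -1.8, -1.6]
finger_gap: 0.175
gripper_force: 47.9
```

>>> {"fn": "send_rows", "kwargs": {"jaw": [0, 0, 0, 0, 0, 0, 0, 0], "offset": [[0, 0, 0], [0, 0, 0], [0, 0, 0], [0, 0, 0], [0, 0, 0], [0, 0, 0], [0, 0, 0], [0, 0, 0]], "twist": [[0, 0, 0.08], [0, 0, 0.08], [0, 0, 0.08], [0, 0, 0.08], [0, 0, 0.08], [0, 0, 0.08], [0, 0, 0.08], [0, 0, 0.08]]}}

```text
time: 55.97
tcp_pos: [638.5, -107.4, 21.0]
tool_rot: [[0.81, 0.587, 0.002], [0.587, -0.81, -0.0], [0.002, 0.001, -1.0]]
wrist_force: [2.6, -0.2, 1.4]
finger_gap: 0.176
gripper_force: 48.2
```

>>> {"fn": "send_rows", "kwargs": {"jaw": [0, 0, 0, 0, 0, 0, 0, 0, 0], "offset": [[0, 0, 0], [0, 0, 0], [0, 0, 0], [0, 0, 0], [0, 0, 0], [0, 0, 0], [0, 0, 0], [0, 0, 0], [0, 0, 0]], "twist": [[0, 0, 0.08], [0, 0, 0.08], [0, 0, 0.08], [0, 0, 0.08], [0, 0, 0.08], [0, 0, 0.08], [0, 0, 0.08], [0, 0, 0.02], [0, 0, 0]]}}

```text
time: 56.72
tcp_pos: [638.1, -106.4, 20.9]
tool_rot: [[0.999, 0.053, 0.001], [0.053, -0.999, 0.001], [0.001, -0.0, -1.0]]
wrist_force: [0.7, 2.7, 5.0]
finger_gap: 0.176
gripper_force: 49.2
```

>>> {"fn": "send_rows", "kwargs": {"jaw": [1, 1, 1, 1, 1, 1, 1, 1, 1, 1], "offset": [[0, 0, 0], [0, 0, 0], [0, 0, 0], [0, 0, 0], [0, 0, 0], [0, 0, -0.02], [0, 0, -0.03], [0, 0, -0.03], [0, 0, -0.03], [0, 0, -0.03]], "twist": [[0, 0, 0], [0, 0, 0], [0, 0, 0], [0, 0, 0], [0, 0, 0], [0, 0, 0], [0, 0, 0], [0, 0, 0], [0, 0, 0], [0, 0, 0]]}}

```text
time: 57.55
tcp_pos: [636.8, -107.7, 161.7]
tool_rot: [[0.999, 0.05, -0.0], [0.05, -0.999, -0.0], [-0.0, 0.0, -1.0]]
wrist_force: [0.3, -0.4, 0.2]
finger_gap: 1.002
gripper_force: 0.0
```

>>> {"fn": "send_rows", "kwargs": {"jaw": [1, 1, 1, 1, 1, 1, 1, 1, 1, 1], "offset": [[-0.015, 0.03, 0], [-0.015, 0.03, 0], [-0.015, 0.03, 0], [-0.015, 0.03, 0], [-0.015, 0.03, 0], [-0.015, 0.03, 0], [-0.015, 0.03, 0], [0, 0, 0], [0, 0, 0], [0, 0, 0]], "twist": [[0, 0, 0], [0, 0, 0], [0, 0, 0], [0, 0, 0], [0, 0, 0], [0, 0, 0], [0, 0, 0], [0, 0, 0], [0, 0, 0], [0, 0, 0]]}}

```text
time: 58.38
tcp_pos: [543.1, -322.2, 160.2]
tool_rot: [[0.999, 0.05, 0.0], [0.05, -0.999, 0.001], [0.0, -0.001, -1.0]]
wrist_force: [-0.0, 1.0, -0.4]
finger_gap: 1.001
gripper_force: 0.0
```

```bash
python3 - <<'E'
from h import *
im,d,W=cloud('top');save(cv2.resize(im[120:290,80:320],None,fx=3,fy=3,interpolation=cv2.INTER_CUBIC),'t7.png');caps(W,im)
P=W[145:205,265:312].reshape(-1,3);k=P[(P[:,2]>68)&(P[:,2]<80)];print('bar',cv2.minAreaRect(k[:,:2].astype(np.float32)))
c=np.array([637.4,-107.2]);th=np.radians(4);ex=np.array([np.cos(th),np.sin(th)]);ey=np.array([-np.sin(th),np.cos(th)])
Q=W.reshape(-1,3);X=(Q[:,:2]-c)@ex;Y=(Q[:,:2]-c)@ey
for b in(105,171,237):
    m=(abs(Y-b)<30)&(abs(X)<50)&(Q[:,2]>71)&(Q[:,2]<82);print(b,m.sum(),np.round([X[m].mean(),Y[m].mean(),Q[m,2].mean()],1))
m=(Y>75)&(Y<265)&(X<-10)&(X>-70)&(Q[:,2]>19)&(Q[:,2]<27);print('jaw X',np.percentile(X[m],[5,95]))
o=get_obs();print(o['time'],o['wrist_force'])
E
```

```text
tray cap 446 310 [446.05864255 318.40838458  29.15220545] ((446.3961486816406, 318.4751281738281), 23.95108413696289)
tray cap 512 307 [513.4147248  314.05112452  29.29772804] ((512.372314453125, 314.74456787109375), 24.6467227935791)
tray cap 578 295 [580.4263827  311.75994924  29.48178182] ((579.8353881835938, 312.6468200683594), 25.06711196899414)
bar ((637.2752075195312, -107.18755340576172), (71.92691802978516, 15.875494956970215), 3.767951488494873)
105 169 [ -1.3 105.   75.8]
171 175 [ -1.  171.1  75.7]
237 168 [ -1. 236.  76.]
jaw X [-35.50693706 -22.80344159]
58.4333 [-0.09643799 -0.3822999   0.28409797]
```

View pics/t7.png

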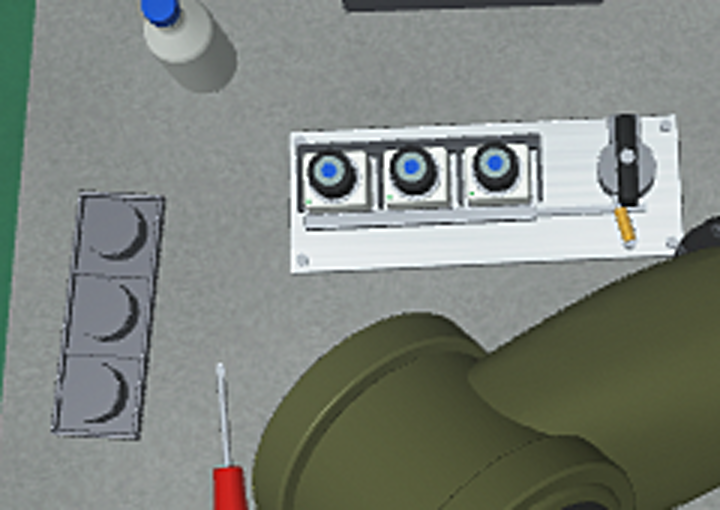

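The picture shows three bare webcams clamped in bays (330–495,170), the bar closed at (627,160), and three caps flat in the tray (left). Handing in.

```bash
python3 -c "
from rig import hand_in
print(hand_in())"
```

```text
the job is handed in; nothing more can be done
None
```

The job is handed in (no verdict shown): all three webcams stand bare in their bays, the three caps lie flat in the tray, and the T-handle is turned back closed with the jaw on the webcams.

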